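# Tip wheel nuts into the soak can

### The arm

A 6-joint arm with a two-finger parallel gripper is mounted at the origin on the work surface. World frame = base frame: x ahead of the robot, y to its left, z up, the work surface at z = 0. Lengths are in m, angles in rad, forces in N, time in s.
With the tool pointing down it reaches from about 0.3 to 0.875 m from the base axis. Payload 6.4 kg.
Tool frame: the origin (TCP) lies at the very end of the fingers, on their centre line; the grasp point (between the pads) lies 19 mm behind it; z points along the fingers, y is the line along which they close (so a half turn about z gives the same grasp; the last joint's range is limited). The gripper opens to 85 mm and grips with 20 to 120 N. Pads are 22 mm wide; open, the fingers measure 114 mm over their backs; the gripper's body (76 mm by 85 mm) begins 54 mm behind the grasp point. The pads swing forward as they close: fully open they stand 13 mm farther back than shut.
Start: joints at [0.912, 0.181, 1.607, -0, 1.354, -0.206], TCP at [0.252, 0.517, 0.193] pointing down, gripper open.
Joint ranges: [-2.99, 2.99], [-0.89, 2.07], [0.3, 2.58], [-1.14, 4.28], [0, 2.63], [-3.12, 3.12]. Speed limits (rad/s): [2.57, 2.57, 3.01, 3.14, 3.14, 3.14].

### API

Orientations are given as a unit quaternion [w, x, y, z].
In Python, from bench import telemetry, camera, ctrl, spotter gives the robot as it stands.
- The arm moves only by the tool send_rows, never from a script. Its argument "series" is a list of rows, each a list of 3 entries, a list of its own where there are three numbers: the turn, a rotation vector about the world's x, y, z in degrees, then the shift along the world's x, y, z in mm, then the closure, from -1 (fully open) to 1 (shut), so that 0 is half open. In form: [[[rx, ry, rz], [dx, dy, dz], gripper], ...]. A call has 1 to 10 rows; each row is the pose to reach, as a shift and turn from the pose commanded when the call began; what a row does not reach only later rows make up. A row lasts 1/8 s, in which the tool goes at most 62.5 mm and 10.7 degrees, less where a joint would pass 70% of its speed; a pose out of reach is approached as far as the arm can. A call with a gripper value outside its range is refused whole. The fingers move at their own pace and stop on an object; the grip force is fixed at half the most. Time passes only in rows, so rows that repeat a pose let the fingers close. It gives the time, the measured TCP pose, the force, the opening and the grip force at its end, in the units of the state.
- telemetry.get_obs(): the state, without advancing time (a new reading comes with each control period).
- camera(name): name is "scene" or "top"; returns a dict with "pixels" (420x560x3 uint8, red, green, blue), "camera_matrix" (3x3 intrinsics, pixels), "xyz" and "orientation" of the camera in the world. Camera axes: x right, y up, looking along -z (the intrinsics and any distortion apply to the point x, -y, -z); pixel columns grow to the right and rows downward; lengths in m; the calibration is good to about 2 mm. A picture is of the moment at which its call begins. There is no depth.
- ctrl.hand_in(): hands the job in; it is judged then, once.
Trained networks look in the newest picture that a camera, given by its name, has taken for a name from the list of things; names that differ only in an ending like _2 or _b are one class to them, and where a whole thing is asked for, a point or a joint stands for the part that bears it (a point fixed in the world has none). Each returns a list of dicts, best first, with "conf" (0 to 1); they miss things now and then, are a little off and sometimes report something else, mostly with a low value. They report only what shows in the picture. A call takes as long as a camera call. They do not tell look-alikes from the thing itself.
- spotter.boxes_of(thing, camera): "xyz" ([x, y, z] in m, in world coordinates, good to about 4 mm: the middle of the surface that is visible of it).
- spotter.landmark_of(thing, camera): "xyz" ([x, y, z] in m, in world coordinates, good to about 4 mm: a listed point, or the origin of a listed thing).
The state is a dict: "time_s": time; "q": joint angles; "dq": joint speeds; "joint_efforts": joint torques, N m; "eef_pos": TCP position; "eef_rot": TCP orientation; "wrist_force": force on the tool from outside, world axes, zero at the start; "torque": the same for the moment, N m; "opening": opening from 0.0 (shut) to 1.0 (fully open); "grasp_force": force on a finger pad.
Only numpy, scipy, OpenCV 4.12 (cv2) and the standard library are available. Lean on these libraries where they do the work, as an engineer would, in place of code of your own. Each camera call takes 0.05 s, during which the arm holds its last target. There are 200 camera calls.

### The job

Lift the lid off the red soak can by its knob and lay it, knob up, on the middle of the blue mat. Then pick up the nut tray by its sloping orange grip, carry it over and tip it so that all four wheel nuts slide off its open front edge into the can, and set the empty tray back down flat on the bench. Leave the can where it stands and do not disturb the other things on the bench.

Things in the scene. Friction and masses are not known exactly. Their poses are not given: they have to be found in the camera images.
- can: red round soak can with a yellow band, open-topped under its lid, loose and heavy (1.6 kg). Outside 170 diameter, 100 high, wall 4, floor 5 thick, so the mouth is 160 wide and at 100 above its origin. Origin: centre of its underside; z up.
- lid: loose yellow round lid, on the can's rim at the start, 0.25 kg: flange 178 diameter, 4 thick, over a plug 144 diameter, 6 high that drops inside the rim (on a table it rests on the plug); black knob on top; 46 high in all. Origin: centre of the plug's underside (94 above the can's underside when closed); z up.
- lid_knob (a point): middle of the lid's black knob, an upright cylinder 25 diameter and 26 high (from 13 below to 13 above this point), 33 above the lid's origin, on the lid's axis.
- mat: blue square rubber mat fixed on the bench, 180 x 180 x 4 thick: the place for the lid. Origin: centre of its underside.
- tray: aluminium tray, 0.3 kg: floor 120 long (x) x 100 wide (y) x 4 thick; walls 22 to 26 high at the sides and back (-x); front edge (+x) open. An orange grip flange, 80 wide (y) and 10 thick, rises at the back, leaning back 30 degrees from vertical, from 22 to 85 high; its slope runs along (-0.5, 0, 0.866). Origin: centre of the floor's underside; x to the open front edge, z up.
- tray_lip (a point): middle of the open front edge, on the upper face of the floor: (60, 0, 4) mm in the tray's frame.
- tray_grip (a point): place to pinch the orange flange across its 10 mm thickness, with the fingers along its slope: 45 mm up the flange from its foot, at (-81.5, 0, 61) mm in the tray's frame; the flange goes on 27 mm farther up its slope from here.
- nut0: brass-coloured hexagonal wheel nut, 24 across flats, 26 high, about 60 g, one of four standing in the tray at the start. Origin: centre of the end that is its underside at the start. How easily the nuts slide differs from one run to the next.
- nut1: brass-coloured hexagonal wheel nut, 24 across flats, 26 high, about 60 g, one of four standing in the tray at the start. Origin: centre of the end that is its underside at the start. How easily the nuts slide differs from one run to the next.
- nut2: brass-coloured hexagonal wheel nut, 24 across flats, 26 high, about 60 g, one of four standing in the tray at the start. Origin: centre of the end that is its underside at the start. How easily the nuts slide differs from one run to the next.
- nut3: brass-coloured hexagonal wheel nut, 24 across flats, 26 high, about 60 g, one of four standing in the tray at the start. Origin: centre of the end that is its underside at the start. How easily the nuts slide differs from one run to the next.
- filter: bystander, loose: oil filter, white with a blue band, upright cylinder 72 dia x 92 high. Origin: centre of its underside.
- spray: bystander, loose: aerosol can, black with yellow label and red cap, upright, 60 dia x 170 high. Origin: centre of its underside.
- carton: bystander, loose: blue and white small carton, 60 (x) x 90 (y) x 70 high. Origin: centre of its underside.
- socket: bystander, loose: steel wrench socket standing upright, 28 dia x 38 high. Origin: centre of its underside.
- wrench: bystander, loose: steel open-ended wrench lying flat along its x axis, 150 long. Origin: centre of its underside.
- fluid: bystander, loose: amber bottle with blue label and black cap, 70 dia x 190 high. Origin: centre of its underside.
Not all that is in view belongs to the job. Of the things shaped like the lid, the yellow one is meant.

How it is judged:
By the outcome, as a careful person would: the job done as asked, in the order asked, and still so for the second after the job is handed in, with the robot touching nothing.
It also fails if it takes over 72 s, if anything falls off the work surface, if the arm or the gripper's body presses on something with over 40 N, if the wrist force passes 120 N, or if a joint passes its speed limit or range.

## Working session

There is one attempt and no reset: what is moved stays moved. The work goes in short steps, Python scripts to look and compute and a tool call to move; the robot and the scene stay as the last step left them, time stands still between calls to the robot, and variables do not carry over. Pictures are saved under pics/ and viewed, at most 10 in all, crops included, and the job is handed in when it is done.

Besides the shell and the picture viewer there is one more tool, called after "Call:" in YAML: its name, and indented under it one key for each argument. send_rows: Moves the arm, as the interface text tells. Its arguments: {"type":"object","properties":{"series":{"type":"array","items":{"type":"array"}}},"required":["series"]}

```bash
mkdir -p pics; cat > h.py <<'E'
import numpy as np, cv2
from bench import telemetry, camera, ctrl, spotter
from scipy.spatial.transform import Rotation as R
np.set_printoptions(precision=4,suppress=True)
def snap(cam,fn,crop=None,scale=1):
    c=camera(cam); p=c["pixels"][:,:,::-1]
    if crop: p=p[crop[1]:crop[3],crop[0]:crop[2]]
    cv2.imwrite("pics/"+fn,cv2.resize(p,None,fx=scale,fy=scale,interpolation=cv2.INTER_CUBIC)); return c
def proj(c,P):
    q=c["orientation"]; r=R.from_quat([q[1],q[2],q[3],q[0]])
    v=r.inv().apply(np.array(P)-c["xyz"]); v=v*[1,-1,-1]; u=c["camera_matrix"]@v; return u[:2]/u[2]
def ray(c,px,z):
    q=c["orientation"]; r=R.from_quat([q[1],q[2],q[3],q[0]])
    d=np.linalg.inv(c["camera_matrix"])@[px[0],px[1],1]; d=r.apply(d*[1,-1,-1]); o=np.array(c["xyz"]); return o+d*(z-o[2])/d[2]
E
python3 - <<'E'
from h import *
for cam in("top","scene"):
    c=snap(cam,cam+"0.png",None,1.4); print(cam,np.array(c["xyz"]),c.keys())
    for t in "can lid lid_knob mat tray tray_lip tray_grip nut0 filter spray carton socket wrench fluid".split():
        for d in spotter.landmark_of(t,cam)[:5]:
            print(t,np.array(d["xyz"]),round(d["conf"],2),proj(c,d["xyz"]).round())
print(telemetry.get_obs())
E
```

```text
top [ 0.3061 -0.075   1.3621] dict_keys(['pixels', 'camera_matrix', 'xyz', 'orientation'])
lid [ 0.3059 -0.3623  0.0024] 0.93 [382. 301.]
lid [ 0.5611 -0.2897  0.0952] 0.85 [361. 212.]
lid [ 0.4062 -0.6142 -0.0036] 0.59 [463. 269.]
lid_knob [ 0.5573 -0.2908  0.1273] 0.94 [363. 211.]
lid_knob [ 0.3062 -0.3677  0.0301] 0.94 [385. 301.]
lid_knob [ 0.4032 -0.6176  0.0357] 0.88 [469. 269.]
lid_knob [0.5749 0.1515 0.0007] 0.52 [215. 212.]
mat [0.5098 0.3068 0.0051] 0.62 [164. 232.]
mat [ 0.5454 -0.056   0.0103] 0.23 [281. 221.]
tray [ 0.5447 -0.0559  0.0097] 0.68 [281. 222.]
tray [ 0.5257 -0.013   0.0036] 0.67 [267. 228.]
tray_lip [0.4751 0.003  0.0035] 0.82 [261. 244.]
tray_lip [ 0.5321  0.008  -0.0002] 0.32 [260. 226.]
tray_grip [ 0.6042 -0.052   0.0558] 0.94 [280. 200.]
nut0 [0.5338 0.007  0.0001] 0.55 [261. 225.]
nut0 [ 0.546  -0.0557  0.0101] 0.47 [281. 221.]
nut0 [ 0.5722 -0.0053  0.0013] 0.46 [265. 213.]
nut0 [ 0.5142 -0.0325  0.0069] 0.38 [273. 231.]
filter [0.7733 0.1417 0.002 ] 0.97 [220. 151.]
carton [ 0.7873  0.0043 -0.0014] 0.89 [263. 148.]
socket [0.473  0.0064 0.0053] 0.66 [
[... 1155 characters left out ...]
63 -0.0013] 0.73 [295. 281.]
socket [0.582  0.1521 0.001 ] 0.42 [338. 233.]
wrench [ 0.5915 -0.1497 -0.0015] 0.73 [254. 232.]
fluid [0.5476 0.4755 0.0017] 0.72 [428. 229.]
fluid [ 0.5711 -0.0047  0.0073] 0.68 [295. 228.]
{'time_s': 1.5, 'q': array([ 0.9117,  0.1808,  1.607 ,  0.    ,  1.3538, -0.2063]), 'dq': array([ 0.0004,  0.0002, -0.0002,  0.0009, -0.0003,  0.0003]), 'joint_efforts': array([  0.0005, -44.4854, -35.1668,  -0.0002,   0.001 ,   0.    ]), 'eef_pos': array([0.2516, 0.5171, 0.1933]), 'eef_rot': array([0.    , 0.2245, 0.9745, 0.    ]), 'wrist_force': array([0.2931, 0.1275, 0.229 ]), 'torque': array([-0.0662,  0.0621,  0.0392]), 'grasp_force': 0.0, 'opening': 1.0021526141037382}
```

View pics/top0.png

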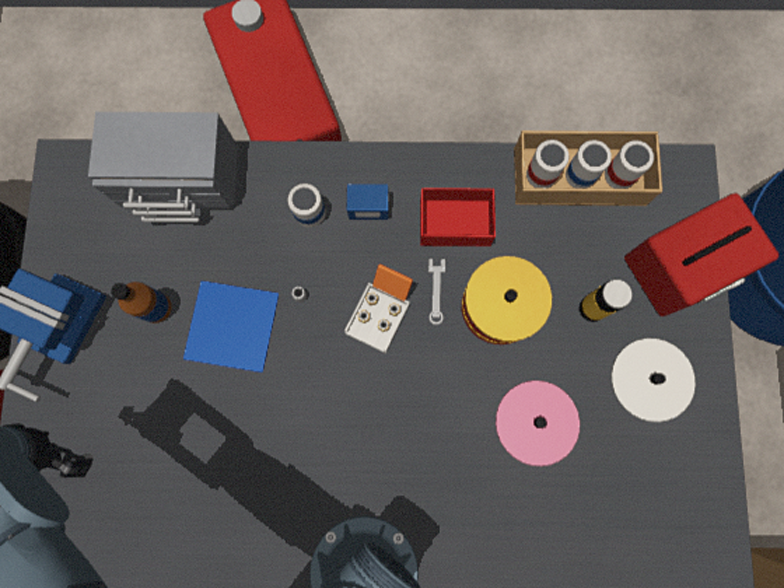

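View pics/scene0.png

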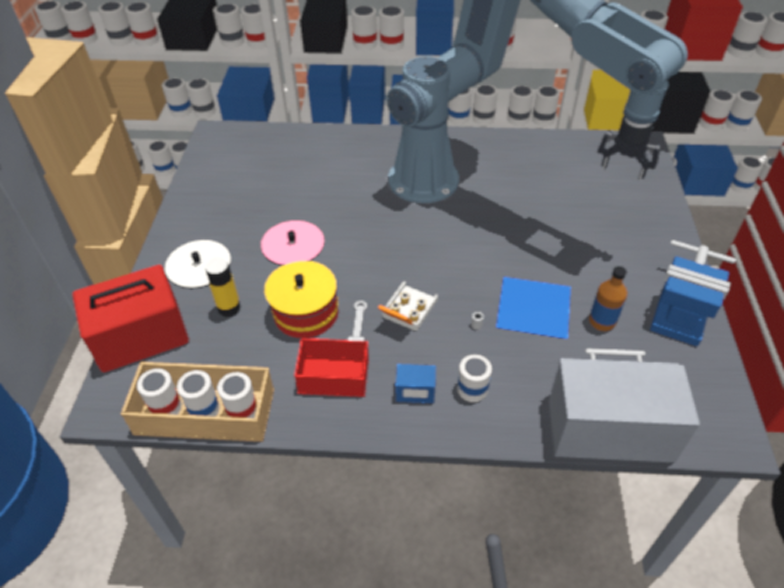

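```bash
python3 - <<'E'
import cv2
a=cv2.imread("pics/top0.png"); b=a[210:490,330:700]
cv2.imwrite("pics/crop_top.png",cv2.resize(b,None,fx=2.1,fy=2.1,interpolation=cv2.INTER_CUBIC))
E
```

```text
(no output)
```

View pics/crop_top.png

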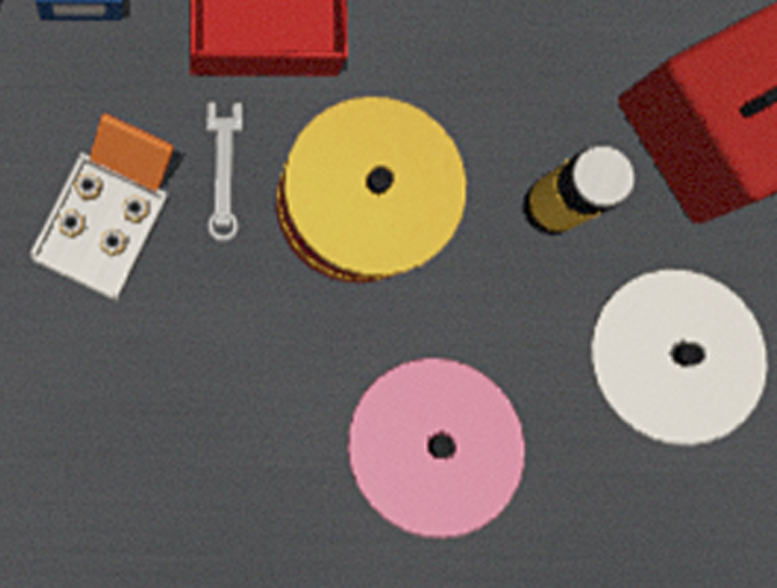

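Three lid-shaped things are in view (top0.png pixels): yellow on the red can (511,296), pink (540,422) and white (657,379). The yellow one, on the red can, is meant, and the crop confirms it at crop (379,180). The tray stands with its orange grip at the far end and its open front toward the robot, with four nuts in it. The mat is at (231,326).

```bash
python3 - <<'E'
from h import *
c=camera("top"); im=c["pixels"]; hsv=cv2.cvtColor(im,cv2.COLOR_RGB2HSV)
def blob(lo,hi,near):
    m=cv2.inRange(hsv,lo,hi); cs,_=cv2.findContours(m,cv2.RETR_EXTERNAL,cv2.CHAIN_APPROX_NONE)
    cs=[k for k in cs if cv2.contourArea(k)>100]
    return min(cs,key=lambda k:np.hypot(*(k[:,0].mean(0)-near)))
y=blob((22,120,120),(32,255,255),(363,211)); (e,ax,_)=cv2.minAreaRect(y); print("lid flange",ray(c,e,.104),ax)
m=blob((100,120,100),(120,255,255),(164,232)); e,ax,a=cv2.minAreaRect(m)
print("mat",ray(c,e,.004)); print([ray(c,p,.004)[:2] for p in cv2.boxPoints((e,ax,a))])
o=blob((5,150,100),(18,255,255),(280,200)); r=cv2.minAreaRect(o)
print("grip corners",[ray(c,p,.06)[:2] for p in cv2.boxPoints(r)])
k=lambda x,y:((x/2.1+330)/1.4,(y/2.1+210)/1.4)
print("front",ray(c,k(33,260),.004),ray(c,k(116,298),.004)); print("knob",ray(c,k(379,180),.14))
E
```

```text
lid flange [ 0.5565 -0.2938  0.104 ] (61.51828384399414, 59.39696502685547)
mat [0.5067 0.3051 0.004 ]
[array([0.4325, 0.4058]), array([0.6168, 0.3831]), array([0.5824, 0.2025]), array([0.4   , 0.2295])]
grip corners [array([ 0.5919, -0.004 ]), array([ 0.6391, -0.0242]), array([ 0.6043, -0.0998]), array([ 0.5575, -0.0792])]
front [0.4915 0.0481 0.004 ] [ 0.4524 -0.0399  0.004 ]
knob [ 0.5538 -0.2929  0.14  ]
```

Call:
send_rows:
  series:
    - [[0,0,-64],[308,-809,60],-0.2]
    - [[0,0,-64],[308,-809,60],-0.2]
    - [[0,0,-64],[308,-809,60],-0.2]
    - [[0,0,-64],[308,-809,60],-0.2]
    - [[0,0,-64],[308,-809,60],-0.2]
    - [[0,0,-64],[308,-809,60],-0.2]
    - [[0,0,-64],[308,-809,60],-0.2]
    - [[0,0,-64],[308,-809,60],-0.2]
    - [[0,0,-64],[308,-809,60],-0.2]
    - [[0,0,-64],[308,-809,60],-0.2]

```text
time_s: 2.8
eef_pos: [0.4739, -0.0678, 0.237]
eef_rot: [0.0, 0.707, 0.707, 0.0]
wrist_force: [0.9, 0.7, -0.2]
opening: 0.599
grasp_force: 0.0
```

Call:
send_rows:
  series:
    - [[0,0,0],[84,-224,0],-0.2]
    - [[0,0,0],[84,-224,0],-0.2]
    - [[0,0,0],[84,-224,0],-0.2]
    - [[0,0,0],[84,-224,0],-0.2]
    - [[0,0,0],[84,-224,0],-0.2]
    - [[0,0,0],[84,-224,-40],-0.2]
    - [[0,0,0],[84,-224,-80],-0.2]
    - [[0,0,0],[84,-224,-80],-0.2]

```text
time_s: 3.8
eef_pos: [0.555, -0.2868, 0.153]
eef_rot: [-0.004, 0.706, 0.708, -0.0]
wrist_force: [-0.1, 0.2, -0.2]
opening: 0.601
grasp_force: 0.0
```

```bash
python3 - <<'E'
from h import *
c=snap("scene","s1.png",(150,120,290,270),4); print(telemetry.get_obs()["eef_pos"])
E
```

```text
[ 0.5566 -0.2881  0.1558]
```

View pics/s1.png

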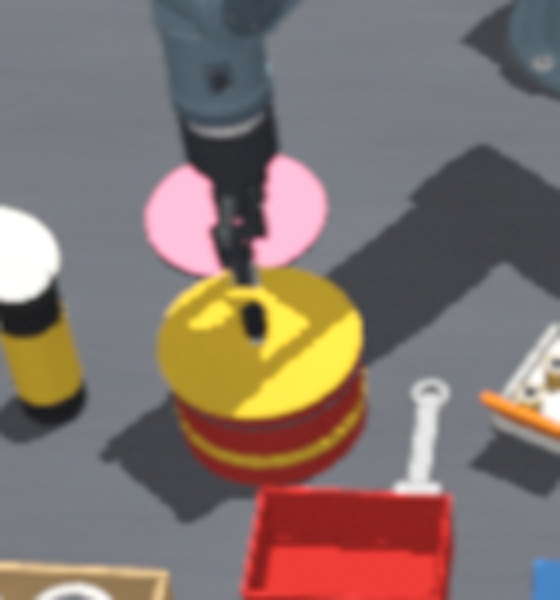

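The gripper hangs above the yellow lid's black knob (crop 255,320), with its fingertips near (245,285). I'm going down to grip.

Call:
send_rows:
  series:
    - [[0,0,0],[0,0,-20],-0.2]
    - [[0,0,0],[0,0,-42],-0.2]
    - [[0,0,0],[0,0,-42],-0.2]
    - [[0,0,0],[0,0,-42],-0.2]
    - [[0,0,0],[0,0,-42],-0.2]

```text
time_s: 4.47
eef_pos: [0.5582, -0.2902, 0.116]
eef_rot: [0.001, 0.707, 0.707, 0.0]
wrist_force: [-0.0, -0.4, -0.1]
opening: 0.6
grasp_force: 0.0
```

```bash
python3 - <<'E'
from h import *
snap("scene","s2.png",(150,120,290,270),4); o=telemetry.get_obs();print(o["eef_pos"],o["wrist_force"])
E
```

```text
[ 0.5581 -0.2902  0.1158] [ 0.3685 -0.5473  0.5295]
```

Call:
send_rows:
  series:
    - [[0,0,0],[0,-2,-4],1]
    - [[0,0,0],[0,-2,-4],1]
    - [[0,0,0],[0,-2,-4],1]
    - [[0,0,0],[0,-2,-4],1]
    - [[0,0,0],[0,-2,-4],1]
    - [[0,0,0],[0,-2,-4],1]
    - [[0,0,0],[0,-2,-4],1]
    - [[0,0,0],[0,-2,-4],1]

```text
time_s: 5.52
eef_pos: [0.5574, -0.2916, 0.1105]
eef_rot: [-0.0, 0.707, 0.707, -0.0]
wrist_force: [0.0, -0.7, -0.0]
opening: -0.0
grasp_force: 0.0
```

```bash
python3 - <<'E'
from h import *
c=snap("scene","s3.png",(150,120,290,270),4)
for cam in("top","scene"):
  camera(cam)
  print(cam,[(np.array(d["xyz"]),d["conf"]) for d in spotter.landmark_of("lid_knob",cam)+spotter.landmark_of("can",cam)])
print(telemetry.get_obs()["eef_pos"],proj(c,[.5575,-.2916,.127]), proj(c,[.5575,-.2916,.11]))
E
```

```text
top [(array([ 0.5596, -0.2881,  0.13  ]), 0.96), (array([ 0.3029, -0.3683,  0.0309]), 0.79), (array([ 0.4046, -0.6183,  0.0342]), 0.62)]
scene [(array([ 0.405 , -0.6128,  0.0304]), 0.85), (array([ 0.5564, -0.2917,  0.1299]), 0.69), (array([ 0.307 , -0.368 ,  0.0321]), 0.59), (array([ 0.5588, -0.2885, -0.0009]), 0.63)]
[ 0.5574 -0.2917  0.1105] [212.5692 199.6635] [213.1418 202.948 ]
```

View pics/s3.png

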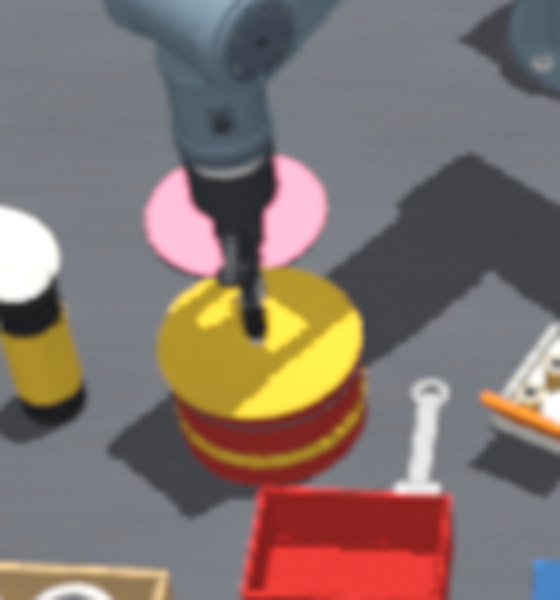

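```bash
python3 - <<'E'
from h import *
cs={n:camera(n) for n in("scene","top")}
a=cs["scene"]["pixels"][150:230,180:245,::-1]; b=cs["top"]["pixels"][150:250,310:430,::-1]
f=lambda i:cv2.resize(i,(390,480),interpolation=cv2.INTER_CUBIC)
cv2.imwrite("pics/s4.png",np.hstack([f(a),f(b)]))
for n in cs: print(n,proj(cs[n],[.5575,-.2916,.11]),proj(cs[n],[.5575,-.2916,.14]))
o=telemetry.get_obs();print(o["opening"],o["grasp_force"],o["time_s"])
E
```

```text
scene [213.1418 202.948 ] [212.1254 197.1177]
top [362.3171 212.0112] [364.1225 209.9295]
-0.002123579958227614 0.0 5.975
```

View pics/s4.png

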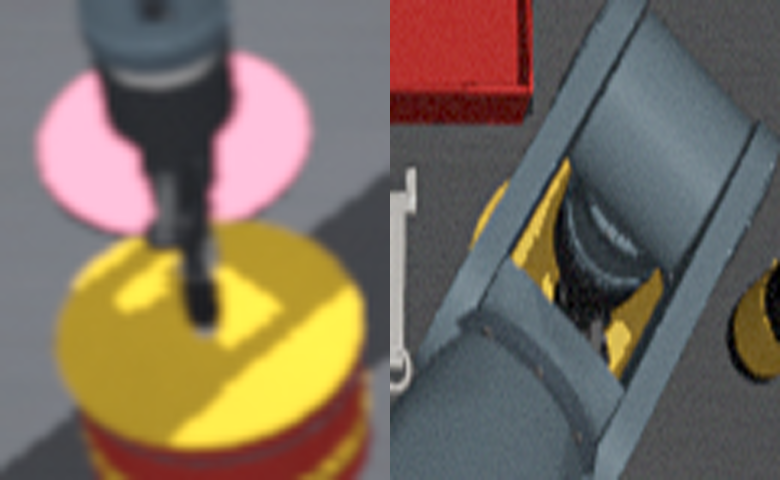

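The left half shows the fingers at the knob (~(203,300)), which doesn't fit an opening of 0. A small lift will show whether the lid is held.

Call:
send_rows:
  series:
    - [[0,0,0],[0,0,5],1]
    - [[0,0,0],[0,0,12],1]
    - [[0,0,0],[0,0,20],1]
    - [[0,0,0],[0,0,30],1]
    - [[0,0,0],[0,0,30],1]

```text
time_s: 6.6
eef_pos: [0.5582, -0.2922, 0.1421]
eef_rot: [0.001, 0.707, 0.707, 0.0]
wrist_force: [-0.3, 0.1, -0.3]
opening: 0.001
grasp_force: 0.0
```

```bash
python3 - <<'E'
from h import *
cs={n:camera(n) for n in("scene","top")}
a=cs["scene"]["pixels"][140:250,170:270,::-1]
cv2.imwrite("pics/s5.png",cv2.resize(a,None,fx=5,fy=5,interpolation=cv2.INTER_CUBIC))
for n in cs: print([(np.array(d["xyz"]),d["conf"]) for d in spotter.landmark_of("lid_knob",n)+spotter.landmark_of("lid",n)])
o=telemetry.get_obs();print(o["opening"],o["grasp_force"],o["wrist_force"],o["eef_pos"])
E
```

```text
[(array([ 0.5568, -0.2899,  0.1309]), 0.87), (array([ 0.308 , -0.3639,  0.0346]), 0.63), (array([ 0.4065, -0.6152,  0.0322]), 0.57), (array([ 0.5637, -0.2927,  0.0916]), 0.94), (array([ 0.4025, -0.6181, -0.0024]), 0.72), (array([ 0.3065, -0.3628, -0.0016]), 0.56)]
[(array([ 0.4034, -0.616 ,  0.0361]), 0.81), (array([ 0.5567, -0.2923,  0.1303]), 0.77), (array([ 0.4055, -0.6149, -0.0042]), 0.84), (array([ 0.5573, -0.2914,  0.0945]), 0.62), (array([ 0.3081, -0.3648, -0.0029]), 0.58), (array([0.4776, 0.0091, 0.0057]), 0.57)]
0.002581050379129462 0.0 [-0.1154 -1.1696 -0.073 ] [ 0.5572 -0.2914  0.14  ]
```

View pics/s5.png

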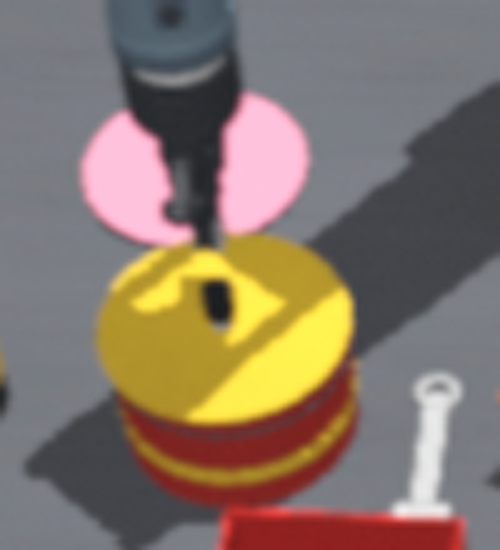

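```bash
python3 - <<'E'
from h import *
cs={n:camera(n) for n in("scene","top")}
for n in cs:
    print(n,proj(cs[n],[.2516,.5171,.1933])*1.4,proj(cs[n],[.2516,.5171,.2933])*1.4,cs[n]["camera_matrix"].ravel(),np.array(cs[n]["orientation"]))
    s=cs[n]; p=[.5575,-.2916,.14]; 
    for k in range(3):
        q=list(p); q[k]+=.03; print(k,proj(s,q)-proj(s,p))
a=cv2.imread("pics/scene0.png")[60:210,540:740]; b=cv2.imread("pics/top0.png")[400:550,0:200]
f=lambda i:cv2.resize(i,None,fx=2,fy=2)
cv2.imwrite("pics/s6.png",np.hstack([f(a),f(b)]))
E
```

```text
scene [615.1955 188.8318] [624.5621 158.1377] [478.8013   0.     279.1761   0.     478.8013 209.4566   0.       0.
   1.    ] [0.6422 0.2374 0.262  0.6802]
0 [-1.3615  6.4351]
1 [8.6109 0.3185]
2 [-1.0444 -5.9912]
top [ 79.6484 445.6699] [ 49.5481 448.0863] [442.8389   0.     281.4965   0.     442.8389 215.7056   0.       0.
   1.    ] [ 0.7082  0.0703 -0.0623 -0.6997]
0 [ -0.2311 -10.4115]
1 [-10.693   -0.1153]
2 [ 1.893  -2.1827]
```

View pics/s6.png

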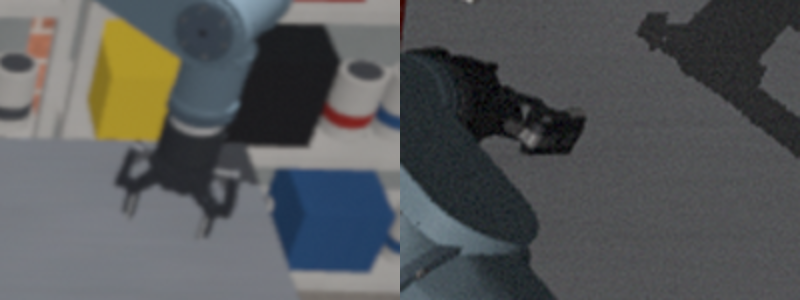

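The tips show about 10 px above the projected TCP, both here and at the start. So the reported TCP and the picture disagree. I'll check with the gripper shut over a clear spot.

Call:
send_rows:
  series:
    - [[0,0,0],[0,0,60],1]
    - [[0,0,64],[-277,712,100],1]
    - [[0,0,64],[-277,712,60],1]
    - [[0,0,64],[-277,712,60],1]
    - [[0,0,64],[-277,712,60],1]
    - [[0,0,64],[-277,712,60],1]
    - [[0,0,64],[-277,712,60],1]
    - [[0,0,64],[-277,712,60],1]
    - [[0,0,64],[-277,712,60],1]
    - [[0,0,64],[-277,712,60],1]

```text
time_s: 8.25
eef_pos: [0.3526, 0.2342, 0.2018]
eef_rot: [0.001, 0.225, 0.974, 0.0]
wrist_force: [0.6, 0.9, -0.3]
opening: 0.002
grasp_force: 0.0
```

```bash
python3 - <<'E'
from h import *
print(telemetry.get_obs()["eef_pos"])
E
```

```text
[0.3526 0.2342 0.2018]
```

Call:
send_rows:
  series:
    - [[0,0,0],[-70,180,-80],1]
    - [[0,0,0],[-70,180,-80],1]
    - [[0,0,0],[-70,180,-80],1]
    - [[0,0,0],[-70,180,-80],1]
    - [[0,0,0],[-70,180,-80],1]
    - [[0,0,0],[-70,180,-80],1]
    - [[0,0,0],[-70,180,-80],1]

```text
time_s: 9.12
eef_pos: [0.2844, 0.4119, 0.1222]
eef_rot: [0.0, 0.225, 0.974, 0.0]
wrist_force: [-0.2, -0.1, 1.0]
opening: -0.001
grasp_force: 0.0
```

```bash
python3 - <<'E'
from h import *
o=telemetry.get_obs(); P=o["eef_pos"]; print(P,o["q"])
out=[]
for n in("scene","top"):
    c=camera(n); p=proj(c,P); u=np.round(p).astype(int); im=c["pixels"][:,:,::-1]
    x0,y0=max(0,u[0]-33),u[1]-33; s=cv2.resize(im[y0:y0+66,x0:x0+66],(396,396),interpolation=cv2.INTER_CUBIC)
    cv2.circle(s,tuple(((p-[x0,y0]+.5)*6).astype(int)),3,(0,0,255),-1); out.append(s)
    print(n,p,x0,y0); 
    for k in range(3):
        q=P.copy(); q[k]+=.03; print(k,proj(c,q)-p)
cv2.imwrite("pics/s7.png",np.hstack(out))
E
```

```text
[0.2844 0.4119 0.1222] [ 0.7291  0.0921  1.8597 -0.0002  1.1886 -0.3873]
scene [408.1127 154.2868] 375 121
0 [0.9218 5.3977]
1 [8.0307 0.2542]
2 [ 1.5126 -6.0035]
top [109.2277 305.5968] 76 273
0 [  0.9292 -11.0589]
1 [-10.8321  -0.1468]
2 [-4.3772  0.1401]
```

View pics/s7.png

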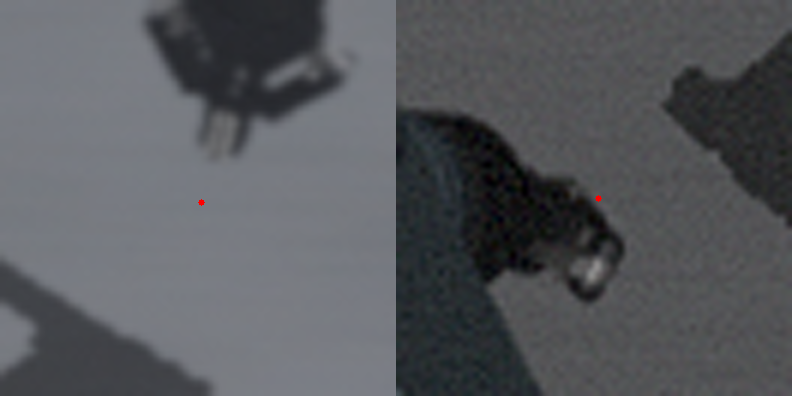

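The pictures put the tips about 30 mm nearer the base (-x) than reported. I'll measure that more exactly as numbers.

```bash
python3 - <<'E'
from h import *
o=telemetry.get_obs(); P=o["eef_pos"]; print(P, np.abs(o["dq"]).max())
for n,dx,dy in(("scene",3,-10),("top",0,9)):
    c=camera(n); p=proj(c,P); u=np.round(p).astype(int)+[dx,dy]; g=cv2.cvtColor(c["pixels"],cv2.COLOR_RGB2GRAY)
    print(n,p,"x0",u[0]-13,"y0",u[1]-11, "base",proj(c,[0,0,0]))
    print("\n".join(str(y)+" "+" ".join("%3d"%v for v in g[y,u[0]-13:u[0]+13]) for y in range(u[1]-11,u[1]+11)))
E
```

```text
[0.2844 0.4121 0.1221] 0.003911490985063772
scene [408.1371 154.2912] x0 398 y0 133 base [300.9752 128.5895]
133 125 126 125 123 113  90  61  46  42  44  44  42  41  41  41  47  62  70  53  43  48  67  86  97 106 104
134 125 125 125 124 121 108  84  55  43  42  42  41  40  41  42  47  56  58  49  44  55  82 100  99  87  70
135 124 125 124 124 123 119 101  69  50  45  44  43  42  40  44  51  55  48  43  44  53  71  79  73  56  46
136 124 124 125 124 124 122 111  92  79  72  60  47  43  43  45  55  57  46  41  42  44  49  50  47  43  42
137 125 123 124 123 124 123 120 116 113 107  90  63  45  44  43  45  48  43  42  41  42  42  42  42  42  42
138 124 125 125 124 124 124 124 123 122 119 105  77  54  49  48  45  44  43  43  42  43  41  41  42  45  52
139 124 123 124 123 123 123 123 123 123 121 108  81  69  73  68  62  51  45  47  51  52  46  45  50  59  77
140 124 124 124 124 123 124 123 124 123 120 105  80  86  98  92  90  72  53  59  77  80  68  62  74  90 103
141 123 124 124 123 123 123 123 123 122 118 101  80  95 106 103 105  85  61  76 100 107 100  95 102 114 118
142 124 124 124 124
[... 3122 characters left out ...]
  99  74  60  80  87  83  84  84  83  79  84  79  85
320  87  86  85  83  87  84  82  82  54  16  32  63  72  64  50  78  85  86  85  84  83  82  83  87  77  82
321  90  82  88  87  81  87  82  89  83  49  20  43  37  39  54  82  84  86  79  85  90  83  83  83  88  88
322  83  86  78  81  85  88  85  91  85  77  49  23  31  37  79  89  86  79  89  87  83  86  86  84  86  83
323  83  85  87  84  83  86  85  88  85  84  80  67  64  75  88  87  87  87  82  89  81  85  85  84  86  82
324  80  88  86  85  83  83  84  83  85  88  85  79  83  85  84  82  85  86  78  84  84  80  86  87  85  87
325  79  84  83  83  76  85  84  80  85  84  85  84  84  85  86  88  84  83  81  82  85  80  85  80  84  83
```

Call:
send_rows:
  series:
    - [[0,0,0],[0,0,60],1]
    - [[0,0,-64],[260,-704,100],1]
    - [[0,0,-64],[260,-704,100],1]
    - [[0,0,-64],[260,-704,100],1]
    - [[0,0,-64],[260,-704,100],1]
    - [[0,0,-64],[260,-704,100],1]
    - [[0,0,-64],[260,-704,100],1]
    - [[0,0,-64],[260,-704,100],1]
    - [[0,0,-64],[260,-704,100],1]
    - [[0,0,-64],[260,-704,100],1]

```text
time_s: 10.58
eef_pos: [0.4784, -0.1169, 0.2119]
eef_rot: [0.0, 0.707, 0.707, 0.0]
wrist_force: [1.4, 1.0, 0.8]
opening: 0.0
grasp_force: 0.0
```

Call:
send_rows:
  series:
    - [[0,0,0],[67,-175,0],1]
    - [[0,0,0],[67,-175,0],1]
    - [[0,0,0],[67,-175,0],1]
    - [[0,0,0],[67,-175,-40],1]
    - [[0,0,0],[67,-175,-85],1]
    - [[0,0,0],[67,-175,-92],1]
    - [[0,0,0],[67,-175,-95],1]
    - [[0,0,0],[67,-175,-98],1]
    - [[0,0,0],[67,-175,-101],1]
    - [[0,0,0],[67,-175,-103],1]

```text
time_s: 11.82
eef_pos: [0.5455, -0.2896, 0.1091]
eef_rot: [0.001, 0.707, 0.708, 0.0]
wrist_force: [0.1, -0.7, -0.4]
opening: 0.005
grasp_force: 0.0
```

```bash
cat >> h.py <<'E'
def patch(c,x0,y0,x1,y1,mode="hsv"):
    im=c["pixels"]; h=cv2.cvtColor(im,cv2.COLOR_RGB2HSV)
    for y in range(y0,y1):
        s=""
        for x in range(x0,x1):
            H,S,V=h[y,x]; s+= "#" if V<60 else ("Y" if 18<H<36 and S>110 and V>150 else "y" if 15<H<36 and S>110 else "g" if S<90 else "r" if H<15 or H>170 else "?")
        print(y,s)
E
python3 - <<'E'
from h import *
o=telemetry.get_obs(); P=o["eef_pos"]; print(P,o["wrist_force"])
c=camera("scene"); print(proj(c,P)); print("x0 195"); patch(c,195,170,235,225)
E
```

```text
[ 0.5455 -0.2896  0.1091] [ 0.0853 -0.7224 -0.3943]
[214.2543 200.6111]
x0 195
170 ggggg??g#############g?ggggggggggggggggg
171 ggggggg??g###########r?ggggggggggggggggg
172 gggggggg??g##########rgggggggggggggggggg
173 ggggggggg?g##########rgggggggggggggggggg
174 ggggggggggg##########r?ggggggggggggggggg
175 ggggggggggg##########r?ggggggggggggggggg
176 gggggggggg?#ggg######r?ggggggggggggggggg
177 ggggggggggrggggg#####??ggggggggggggggggg
178 gggggggggg?ggggg#####rgggggggggggggggggg
179 ggggggggggg?gggg####grgggggggggggggggggg
180 gggggggggggggggg####g?gggggggggggggggggg
181 gggggggggggggggg####grgggggggggggggggggg
182 gggggggggggggggg####g?gggggggggggggggggg
183 gggggggggggggggggg##??gggggggggggggggggg
184 ggggggggggggggggggg#?ggggggggggggggggggg
185 gggggggggggggggggg##gggggggggggggggggggg
186 gggggggggg?ggggg####gggggggggggggggggggg
187 ggggggggggrggggg####ggyYYYYYYYgggggggggg
188 ggggggggggrygggg####ggyYYYYYYYYYYggggggg
189 gggggggrr?YYyyyy?##ggg?YYYYYYYYYYYYyyggg
190 gggggYYYYYYYYYYYy##ggg?YYYYYYYYYYYYYYygg
191 ggg?YYYYYYYYYYYYYg#gggYYYYYYYYYYYYYYYYy?
192 gggYYYYYYYYYYYYYyg##ggYYYYY
[... 753 characters left out ...]
YYYYYYYYYYYYYYYYYYYYYYYYY
210 YYYYYYYYYYYYYYYYYYYYYYYYYYYYYYYYYYYYYYYY
211 YYYYYYYYYYYYYYYYYYYYYYYYYYYYYYYYYYYYYYYY
212 YYYYYYYYYYYYYYYYYYYYYYYYYYYYYYYYYYYYYYYY
213 YYYYYYYYYYYYYYYYYYYYYYYYYYYYYYYYYYYYYYYY
214 YYYYYYYYYYYYYYYYYYYYYYYYYYYYYYYYYYYYYYYY
215 YYYYYYYYYYYYYYYYYYYYYYYYYYYYYYYYYYYYYYYY
216 YYYYYYYYYYYYYYYYYYYYYYYYYYYYYYYYYYYYYYYY
217 YYYYYYYYYYYYYYYYYYYYYYYYYYYYYYYYYYYYYYYr
218 YYYYYYYYYYYYYYYYYYYYYYYYYYYYYYYYYYYYYyrr
219 yYYYYYYYYYYYYYYYYYYYYYYYYYYYYYYYYYYYrrrr
220 ryYYYYYYYYYYYYYYYYYYYYYYYYYYYYYYYYyrrrrr
221 rrryYYYYYYYYYYYYYYYYYYYYYYYYYYYYyrrrrrrr
222 rrrrryYYYYYYYYYYYYYYYYYYYYYYYYyrrrrrrrrr
223 rrrrrrr?yYYYYYYYYYYYYYYYYYYyrrrrrrrrrrrr
224 rrrrrrrrrryYYYYYYYYYYYYy?rrrrrrrrrrrrrrr
```

Call:
send_rows:
  series:
    - [[0,0,0],[0,0,-3],1]
    - [[0,0,0],[0,0,-6],1]
    - [[0,0,0],[0,0,-8],1]
    - [[0,0,0],[0,0,-8],1]

```text
time_s: 12.38
eef_pos: [0.5453, -0.2895, 0.1019]
eef_rot: [0.0, 0.707, 0.708, -0.0]
wrist_force: [-2.6, 3.0, 9.4]
opening: 0.0
grasp_force: 4.9
```

```bash
python3 - <<'E'
from h import *
o=telemetry.get_obs(); P=o["eef_pos"]; print(P,o["wrist_force"])
c=camera("scene"); print("x0 205"); patch(c,205,184,222,208)
print("tip",ray(c,(214,193.3),.104),"knob",ray(c,(213.1,201),.127), "top front",ray(c,(213,196),.140))
c=camera("top"); print(proj(c,P),"x0 350"); patch(c,350,198,385,232)
E
```

```text
[ 0.5453 -0.2895  0.1019] [-2.6073  3.0393  9.4256]
x0 205
184 ggggggg###grggggg
185 gggggggg##ggggggg
186 gggggggg##ggggggg
187 ?gggggg###g?yYYYY
188 ggggggg####gyYYYY
189 y?gggg####ggyYYYY
190 Yyyyygg###gg?YYYY
191 YYYYYyg###ggYYYYY
192 YYYYYYgg##ggYYYYY
193 YYYYYY?g##ggYYYYY
194 YYYYYYyg##g?YYYYY
195 YYYYYYyg##gYYYYYY
196 YYYYYyy###yYYYYYY
197 YYYYYy####yYYYYYY
198 YYYYYy####yYYYYYY
199 YYYYYy####yYYYYYY
200 YYYYYyy####yYYYYY
201 YYYYYyy####yYYYYY
202 YYYYYYy####yYYYYY
203 YYYYYYyy###yYYYYY
204 YYYYYYYygggyYYYYY
205 YYYYYYYYgggYYYYYY
206 YYYYYYYYYYYYYYYYY
207 YYYYYYYYYYYYYYYYY
tip [ 0.5056 -0.2972  0.104 ] knob [ 0.5637 -0.2888  0.127 ] top front [ 0.5521 -0.2894  0.14  ]
[361.1987 216.7006] x0 350
198 ggggyYYyyyy#ggg####gggg#ggggggggggg
199 ggg?YYyyyy##ggg####gggggg#ggggggggg
200 gggYYYyyyy##gggg#g##ggggggggggggggg
201 g#YYYYyyyy##ggg##g##ggggggg#ggggggg
202 #YYYYyyyy###gggg##g##gggggggggggggg
203 yYYYyyyyy####ggg#ggg##ggggggg##gggg
204 YYYYyyyyy####gggg######ggggggg##ggg
205 YYYyyyyyy####gggg#ggg###ggggggg##gg
206 YYyyyyyyy#####gggg#g#g###gggggggg#g
207 YYyyyyyyy#####ggggggggggg
[... 270 characters left out ...]
#######ggggggggggggg
215 gggggYYYYyyg###########gggggggggggg
216 ggggggYYYYy?g#####################y
217 gggggggYYYYyg###################yyy
218 ggggggggYYYYy#################yyyyy
219 ggggggggg?YYyy##############yyyyyyy
220 gggggggggggYyy#############yyyyyyyy
221 ggggggggggggYg#######ggg##yyYYYyyyy
222 gggggggggggggg#######ggg##yyYYYyyyy
223 ggggggggggggggg#####gggg#yYYYYYYYYy
224 ggggggggggggggggg###gggggYYYYYYYYYy
225 ggggggggggggggggggg#gggggYYYYYYYYyy
226 gggggggggggggggggggggggggYYYYYYYyyy
227 gggggggggggggggggggggggg#yYYYYYYyyg
228 ggggggggggggggggggggggg##yYYYYyyyy#
229 gggggggggggggggggggggggg#gYYYYyyy##
230 ggggggggggggggggggggggggg#YYYyyy###
231 ggggggggggggggggggggggggggYYyyyg###
```

Call:
send_rows:
  series:
    - [[0,0,0],[0,0,60],-1]
    - [[0,0,0],[25,2,60],-1]
    - [[0,0,0],[50,4.5,60],-1]
    - [[0,0,0],[50,4.5,60],-1]
    - [[0,0,0],[50,4.5,40],-1]
    - [[0,0,0],[50,4.5,24],-1]
    - [[0,0,0],[50,4.5,16],-1]
    - [[0,0,0],[50,4.5,12],-1]
    - [[0,0,0],[50,4.5,12],-1]
    - [[0,0,0],[50,4.5,12],-1]

```text
time_s: 13.72
eef_pos: [0.5954, -0.2852, 0.1131]
eef_rot: [0.001, 0.707, 0.707, 0.0]
wrist_force: [0.2, 0.3, 1.1]
opening: 0.997
grasp_force: 0.0
```

```bash
python3 - <<'E'
from h import *
o=telemetry.get_obs(); P=o["eef_pos"]; print(P,o["wrist_force"])
c=camera("scene"); print("x0 200"); patch(c,200,170,232,216)
E
```

```text
[ 0.5954 -0.2852  0.1131] [0.1679 0.2759 1.1104]
x0 200
170 ggggggggggggggg###r?gggggggggggg
171 gggggggggggggg####??gggggggggggg
172 gggggggggggg######g?gggggggggggg
173 ####ggggg#########g?gggggggggggg
174 ##################g?gggggggggggg
175 ##################g?gggggggggggg
176 ##################??gggggggggggg
177 #################grggggggggggggg
178 #################??ggggggggggggg
179 ################g?gggggggggggggg
180 g###############?ggggggggggggggg
181 ??g############ggggggggggggggggg
182 gg?g###########ggggggggggggggggg
183 gggr###########ggggggggggggggggg
184 gggrg##########ggggggggggggggggg
185 ggg?g###########gggggggggggggggg
186 ggg?g###########gggggggggggggggg
187 gggrg#ggg#######gyYYYYYY?ggggggg
188 ggggggggg#######gyYYYYYYYYYYgggg
189 gryy?gggg#######gyYYYYYYYYYYYY?g
190 YYYYygggg#####gyyyYYYYYYYYYYYYYY
191 YYYY?ggg##??ggyyYYYYYYYYYYYYYYYY
192 YYYygggg#gyyy?yYYYYYYYYYYYYYYYYY
193 YYYgggggggyyyyyYYYYYYYYYYYYYYYYY
194 YYYggggg#gyy??yYYYYYYYYYYYYYYYYY
195 YYYygggg###gggyyYYYYYYYYYYYYYYYY
196 YYYygggg#######yyYYYYYYYYYYYYYYY
197 YYYygggg########yYYYYYYYYYYYYYYY
198 YYYy############yyYYYYYYYYYYYYYY
199 YYYy############yyYYYYYYYYYYYYYY
200 YYYy############yyYYYYYYYYYYYYYY
201 YYYy############yYYYYYYYYYYYYYYY
202 YYYy?###########yYYYYYYYYYYYYYYY
203 YYYYy#######g##yYYYYYYYYYYYYYYYY
204 YYYYy######gggg?YYYYYYYYYYYYYYYY
205 YYYYYgg###ggggg?YYYYYYYYYYYYYYYY
206 YYYYYYyg##ggggYYYYYYYYYYYYYYYYYY
207 YYYYYYYg###gggYYYYYYYYYYYYYYYYYY
208 YYYYYYYg###gggYYYYYYYYYYYYYYYYYY
209 YYYYYYY?g##gggYYYYYYYYYYYYYYYYYY
210 YYYYYYYyyy?gg?YYYYYYYYYYYYYYYYYY
211 YYYYYYYYYyyyYYYYYYYYYYYYYYYYYYYY
212 YYYYYYYYYYYYYYYYYYYYYYYYYYYYYYYY
213 YYYYYYYYYYYYYYYYYYYYYYYYYYYYYYYY
214 YYYYYYYYYYYYYYYYYYYYYYYYYYYYYYYY
215 YYYYYYYYYYYYYYYYYYYYYYYYYYYYYYYY
```

Call:
send_rows:
  series:
    - [[0,0,0],[0,0,-1],1]
    - [[0,0,0],[0,0,-1],1]
    - [[0,0,0],[0,0,-1],1]
    - [[0,0,0],[0,0,-1],1]
    - [[0,0,0],[0,0,-1],1]
    - [[0,0,0],[0,0,-1],1]
    - [[0,0,0],[0,0,-1],1]

```text
time_s: 14.65
eef_pos: [0.595, -0.2849, 0.1114]
eef_rot: [-0.0, 0.707, 0.707, -0.0]
wrist_force: [0.2, 0.6, 0.4]
opening: -0.002
grasp_force: 0.0
```

```bash
python3 - <<'E'
from h import *
c=camera("scene"); print("x0 195"); patch(c,195,160,232,216)
im=c["pixels"][150:220,180:245,::-1]
c=camera("top");b=c["pixels"][150:250,310:430,::-1]
f=lambda i:cv2.resize(i,(390,480),interpolation=cv2.INTER_CUBIC)
cv2.imwrite("pics/s8.png",np.hstack([f(im),f(b)]))
E
```

```text
x0 195
160 ggggggggggg#ggggggggggggggggggggggggg
161 ggggggggggggggggggggggggggggggggggggg
162 ggggggggggggggggggggggggggggggggggggg
163 ggggggggggggggggggggggggggggggggggggg
164 ggggggggggggggggggggggggggggggggggggg
165 ggggggggggggggggggggggg?ggggggggggggg
166 ggggggggggggggggggggggg?ggggggggggggg
167 ggggggggggggggggggggggg?ggggggggggggg
168 gggggggggggggggggggggg#rggggggggggggg
169 gggggggggggggggggggggg#r?gggggggggggg
170 grgggggggggggggggggg###??gggggggggggg
171 g?ggggggggggggggggg####g?gggggggggggg
172 g?g#gggggggggggggg#####g?gggggggggggg
173 g?g####gggggggg########grgggggggggggg
174 g?r####################grgggggggggggg
175 ggr####################grgggggggggggg
176 gg?g###################??gggggggggggg
177 gg?g###################??gggggggggggg
178 ggg?##################g?ggggggggggggg
179 ggg?g################g?gggggggggggggg
180 gggg?g##############grggggggggggggggg
181 gggggrgg############g?ggggggggggggggg
182 gggggg??g###########??ggggggggggggggg
183 ggggggg??###########??ggggggggggggggg
184 ggggggggrg##########??ggggggggggggggg
185 gggggggg?g##########grggggggggggggggg
1
[... 558 characters left out ...]
yyyyyyg###gggyYYYYYYYYYYYYYY
200 YYYYYYYYYYYYYYYy##ggggyYYYYYYYYYYYYYY
201 YYYYYYYYYYYYYYYy##ggggYYYYYYYYYYYYYYY
202 YYYYYYYYYYYYYYYgg##gg?YYYYYYYYYYYYYYY
203 YYYYYYYYYYYYYYY?gggggYYYYYYYYYYYYYYYY
204 YYYYYYYYYYYYYYYYy?gggYYYYYYYYYYYYYYYY
205 YYYYYYYYYYYYYYYYYYgg?YYYYYYYYYYYYYYYY
206 YYYYYYYYYYYYYYYYYYYYYYYYYYYYYYYYYYYYY
207 YYYYYYYYYYYYYYYYYYYYYYYYYYYYYYYYYYYYY
208 YYYYYYYYYYYYYYYYYYYYYYYYYYYYYYYYYYYYY
209 YYYYYYYYYYYYYYYYYYYYYYYYYYYYYYYYYYYYY
210 YYYYYYYYYYYYYYYYYYYYYYYYYYYYYYYYYYYYY
211 YYYYYYYYYYYYYYYYYYYYYYYYYYYYYYYYYYYYY
212 YYYYYYYYYYYYYYYYYYYYYYYYYYYYYYYYYYYYY
213 YYYYYYYYYYYYYYYYYYYYYYYYYYYYYYYYYYYYY
214 YYYYYYYYYYYYYYYYYYYYYYYYYYYYYYYYYYYYY
215 YYYYYYYYYYYYYYYYYYYYYYYYYYYYYYYYYYYYY
```

View pics/s8.png

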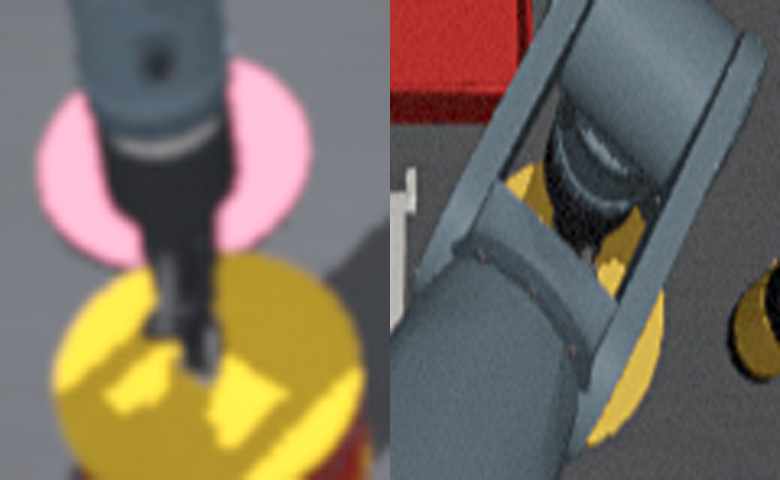

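The tip hides the knob while shut. So the fingertips are really about 37 mm higher than reported, and the earlier "touch" was the knob's top. x and y are fine. I'll redo the grasp lower.

Call:
send_rows:
  series:
    - [[0,0,0],[0,0,25],-1]
    - [[0,0,0],[-20,-4,25],-1]
    - [[0,0,0],[-38,-8,25],-1]
    - [[0,0,0],[-38,-8,25],-1]
    - [[0,0,0],[-38,-8,10],-1]
    - [[0,0,0],[-38,-8,-10],-1]
    - [[0,0,0],[-38,-8,-24],-1]
    - [[0,0,0],[-38,-8,-36],-1]
    - [[0,0,0],[-38,-8,-36],-1]
    - [[0,0,0],[-38,-8,-36],-1]

```text
time_s: 16.0
eef_pos: [0.5575, -0.2931, 0.0758]
eef_rot: [0.0, 0.707, 0.707, 0.0]
wrist_force: [-0.0, -0.2, -0.1]
opening: 1.001
grasp_force: 0.0
```

Call:
send_rows:
  series:
    - [[0,0,0],[0,0,0],1]
    - [[0,0,0],[0,0,0],1]
    - [[0,0,0],[0,0,0],1]
    - [[0,0,0],[0,0,0],1]
    - [[0,0,0],[0,0,0],1]
    - [[0,0,0],[0,0,0],1]

```text
time_s: 16.75
eef_pos: [0.5576, -0.2932, 0.0761]
eef_rot: [0.001, 0.707, 0.707, 0.0]
wrist_force: [0.6, 0.7, 5.2]
opening: 0.273
grasp_force: 59.2
```

Call:
send_rows:
  series:
    - [[0,0,0],[0,0,10],1]
    - [[0,0,0],[0,0,35],1]
    - [[0,0,0],[0,0,60],1]
    - [[0,0,0],[-5,45,60],1]
    - [[0,0,0],[-10,100,60],1]
    - [[0,0,0],[-15,155,60],1]
    - [[0,0,0],[-20,210,60],1]
    - [[0,0,0],[-24,265,60],1]
    - [[0,0,0],[-28,320,60],1]
    - [[0,0,0],[-32,375,60],1]

```text
time_s: 18.0
eef_pos: [0.5239, 0.0838, 0.135]
eef_rot: [-0.0, 0.707, 0.707, -0.0]
wrist_force: [1.0, -0.0, -3.5]
opening: 0.27
grasp_force: 59.1
```

Call:
send_rows:
  series:
    - [[0,0,0],[-5,55,0],1]
    - [[0,0,0],[-10,110,0],1]
    - [[0,0,0],[-15,160,0],1]
    - [[0,0,0],[-18,195,0],1]
    - [[0,0,0],[-19,215,0],1]
    - [[0,0,0],[-19,222,0],1]
    - [[0,0,0],[-19,222,-30],1]
    - [[0,0,0],[-19,222,-60],1]
    - [[0,0,0],[-19,222,-60],1]
    - [[0,0,0],[-19,222,-60],1]

```text
time_s: 19.25
eef_pos: [0.5071, 0.3035, 0.0765]
eef_rot: [0.0, 0.707, 0.707, 0.0]
wrist_force: [0.7, -0.8, -3.2]
opening: 0.27
grasp_force: 59.2
```

```bash
cat > lm.py <<'E'
from h import *
import sys
o=telemetry.get_obs(); print(o["eef_pos"],o["wrist_force"],o["opening"],o["time_s"])
for n in("scene","top"):
    camera(n)
    for t in sys.argv[1:]: print(n,t,[(np.array(d["xyz"]),round(d["conf"],2)) for d in spotter.landmark_of(t,n)[:4]])
E
python3 lm.py lid_knob lid can
```

```text
[0.5071 0.3035 0.0765] [ 0.6615 -0.7657 -3.2494] 0.2702173116507738 19.25
scene lid_knob [(array([0.5054, 0.3059, 0.1303]), 0.98), (array([ 0.4034, -0.6113,  0.0336]), 0.96), (array([ 0.3077, -0.3658,  0.0341]), 0.85), (array([ 0.5537, -0.2888, -0.0012]), 0.4)]
scene lid [(array([ 0.3062, -0.3637, -0.0008]), 0.96), (array([ 0.4066, -0.6189, -0.003 ]), 0.91), (array([0.5076, 0.3031, 0.0937]), 0.89)]
scene can [(array([ 0.5586, -0.2899, -0.0022]), 0.98), (array([0.5329, 0.0121, 0.0034]), 0.38), (array([ 0.532 , -0.0125,  0.0003]), 0.36)]
top lid_knob [(array([ 0.3057, -0.3677,  0.0342]), 0.93), (array([0.5016, 0.3051, 0.1309]), 0.91), (array([ 0.4055, -0.6177,  0.038 ]), 0.67), (array([ 0.6046, -0.052 ,  0.0577]), 0.29)]
top lid [(array([ 0.4066, -0.616 , -0.006 ]), 0.74), (array([0.5061, 0.3072, 0.0954]), 0.64), (array([ 0.3022, -0.3608, -0.0013]), 0.58), (array([ 0.5152, -0.0311,  0.0061]), 0.27)]
top can [(array([ 0.5607, -0.2897, -0.0014]), 0.93)]
```

Call:
send_rows:
  series:
    - [[0,0,0],[3,0,-35],1]
    - [[0,0,0],[3,0,-65],1]
    - [[0,0,0],[3,0,-80],1]
    - [[0,0,0],[3,0,-86],1]
    - [[0,0,0],[3,0,-89],1]
    - [[0,0,0],[3,0,-91],1]
    - [[0,0,0],[3,0,-91],1]

```text
time_s: 20.52
eef_pos: [0.51, 0.3044, -0.0139]
eef_rot: [0.0, 0.707, 0.708, 0.001]
wrist_force: [-2.8, -0.9, 5.2]
opening: 0.273
grasp_force: 60.1
```

Call:
send_rows:
  series:
    - [[0,0,0],[0,0,0],0]
    - [[0,0,0],[0,0,0],-0.3]
    - [[0,0,0],[0,0,0],-0.3]
    - [[0,0,0],[0,0,20],-0.3]
    - [[0,0,0],[0,0,60],-0.3]
    - [[0,0,0],[0,0,115],-0.3]
    - [[0,0,0],[0,0,165],-0.3]

```text
time_s: 21.4
eef_pos: [0.5094, 0.3042, 0.1528]
eef_rot: [0.0, 0.707, 0.707, 0.001]
wrist_force: [0.7, -0.0, -0.3]
opening: 0.65
grasp_force: 0.0
```

```bash
python3 lm.py lid mat tray_grip tray_lip can; python3 - <<'E'
from h import *
o=telemetry.get_obs(); P=o["eef_pos"]
th=np.deg2rad(156.5); f=np.array([np.cos(th),np.sin(th),0]); z=np.array([0,0,1.])
t=.5*f-.866*z; a=np.cross(-z,f)
print("rotvec",(R.from_rotvec(a*30,degrees=True)*R.from_rotvec([0,0,-23.5],degrees=True)).as_rotvec(degrees=True))
grip=np.array([.6047,-.0515,.060]); T=grip+.019*t; H=T-.08*t
print("T",T,"hover",H,"\nrep tool-hyp",H+.037*t-P,"world-hyp",H-.037*z-P,"t",t)
E
```

```text
[0.5094 0.3042 0.1528] [ 0.6865 -0.0342 -0.2743] 0.6501296115802201 21.4
scene lid [(array([ 0.4049, -0.62  , -0.0009]), 0.75), (array([ 0.3084, -0.3641, -0.0017]), 0.66), (array([0.513 , 0.3043, 0.0027]), 0.6)]
scene mat []
scene tray_grip [(array([ 0.6041, -0.0521,  0.06  ]), 0.87)]
scene tray_lip [(array([0.4799, 0.0026, 0.0033]), 0.8)]
scene can [(array([ 0.5611, -0.2875,  0.0005]), 0.6), (array([ 0.5136,  0.3049, -0.0004]), 0.2)]
top lid [(array([0.5091, 0.3061, 0.006 ]), 0.91), (array([ 0.4067, -0.6182, -0.004 ]), 0.74), (array([ 0.3058, -0.3648,  0.0009]), 0.57)]
top mat []
top tray_grip [(array([ 0.6083, -0.0503,  0.0597]), 0.9)]
top tray_lip [(array([0.478 , 0.0056, 0.0066]), 0.61)]
top can [(array([ 0.5611, -0.2894,  0.0028]), 0.98), (array([ 0.5274, -0.0168,  0.0022]), 0.44), (array([ 0.5571, -0.4935,  0.0023]), 0.42)]
rotvec [  6.1515  29.5744 -22.9577]
T [ 0.596  -0.0477  0.0435] hover [ 0.6327 -0.0637  0.1128] 
rep tool-hyp [ 0.1071 -0.3602 -0.0676] world-hyp [ 0.1241 -0.3675 -0.0725] t [-0.4585  0.1994 -0.866 ]
```

Call:
send_rows:
  series:
    - [[0,0,0],[20,-60,10],-0.2]
    - [[6.2,29.6,-23],[107,-360,0],-0.2]
    - [[6.2,29.6,-23],[107,-360,0],-0.2]
    - [[6.2,29.6,-23],[107,-360,0],-0.2]
    - [[6.2,29.6,-23],[107,-360,0],-0.2]
    - [[6.2,29.6,-23],[107,-360,0],-0.2]
    - [[6.2,29.6,-23],[107,-360,0],-0.2]
    - [[6.2,29.6,-23],[107,-360,-30],-0.2]
    - [[6.2,29.6,-23],[107,-360,-40],-0.2]
    - [[6.2,29.6,-23],[107,-360,-40],-0.2]

```text
time_s: 23.25
eef_pos: [0.6152, -0.0548, 0.1086]
eef_rot: [-0.218, 0.807, 0.53, -0.143]
wrist_force: [-0.3, 0.1, -0.0]
opening: 0.603
grasp_force: 0.0
```

```bash
python3 - <<'E'
from h import *
o=telemetry.get_obs(); P=o["eef_pos"]; q=o["eef_rot"]; r=R.from_quat([q[1],q[2],q[3],q[0]]); t=r.apply([0,0,1]); y=r.apply([0,1,0])
print(P,t,y,o["opening"],o["time_s"],o["q"])
for n in("scene",):
    c=camera(n)
    for nm,tip in(("tool",P-.037*t-.006*t),("world",P+[0,0,.037]-.006*t)):
        print(nm,tip,[proj(c,tip+s*.03*y) for s in(-1,1)])
    print("grip",proj(c,[.6055,-.0514,.06])); print("x0 255");
    im=c["pixels"]; h=cv2.cvtColor(im,cv2.COLOR_RGB2HSV)
    for yy in range(180,240):
        print(yy,"".join("O" if 4<H<22 and S>130 and V>90 else "#" if V<60 else "+" if V<85 else "." if V<140 else "w" for H,S,V in h[yy,255:320].tolist()))
E
```

```text
[ 0.6152 -0.0548  0.1086] [-0.461   0.2006 -0.8644] [ 0.7933 -0.3434 -0.5027] 0.6034055987698308 23.25 [-0.3103  0.7678  1.0559  0.0522  1.8421  0.099 ]
tool [ 0.6351 -0.0634  0.1458] [array([279.9993, 207.3251]), array([273.0071, 223.8958])]
world [ 0.618  -0.056   0.1508] [array([282.515 , 202.5963]), array([275.5661, 219.0701])]
grip [280.9361 225.3254]
x0 255
180 wwwwwwwwwwwwwwwwww...................................++++++++++++
181 wwwwwwwwwwwwwwwwww..................................+++++++++++++
182 wwwwwwwwwwwwwwwww...................................+++++++++++++
183 wwwwwwwwwwwwwwww...................................++++++++++++++
184 wwwwwwwwwwwwwww...........++......................+++++++++++++++
185 wwwwwwwwwwwwwww...........++++++.................++++++++++++++++
186 wwwwwwwwwwwwww...........++++++++++..............++++++++++++++++
187 wwwwwwwwwwwwww...........+++++++++++++++........+++++++++++++++++
188 wwwwwwwwwwwww...........+++++++++++++++++++...+++++++++++++++++++
189 wwwwwwwwwwwww....+++....+++++++++++++++++++++++++++++++++++++++++
190 wwwwwwwwwwww....+++.....+##+++
[... 2765 characters left out ...]

230 ....++++++++++++++++++++++....wwwwwwOOOwwwwwwww..................
231 ....++++++++++++++++++++++++....wwwwwwwwwwwwww...................
232 ....+++++++++++++++++++++++++++...wwwwwwwwwww....................
233 ....+++++++++++++++++++++++++++++....wwwwwww.....................
234 w...++++++++++++++++++++++++++++++++...wwww......................
235 ....+++++++++++++++++++++++++++++++++.....w......................
236 ...+++++++++++++++++++++++++++++++++++...........................
237 ...++++++++++++++++++++++++++++++++++............................
238 ...+++++++++++++++++++++++++++++++++.............................
239 ...++++++++++++++++++++++++++++++++..............................
```

Call:
send_rows:
  series:
    - [[0,0,0],[0,0,0],1]
    - [[0,0,0],[0,0,0],1]
    - [[0,0,0],[0,0,0],1]
    - [[0,0,0],[0,0,0],1]
    - [[0,0,0],[0,0,0],1]

```text
time_s: 23.92
eef_pos: [0.6161, -0.0559, 0.1094]
eef_rot: [-0.217, 0.808, 0.53, -0.142]
wrist_force: [0.4, 0.9, -0.4]
opening: -0.004
grasp_force: 0.0
```

```bash
cat > tip.py <<'E'
from h import *
o=telemetry.get_obs(); P=o["eef_pos"]; q=o["eef_rot"]; r=R.from_quat([q[1],q[2],q[3],q[0]]); t=r.apply([0,0,1]); y=r.apply([0,1,0])
print(P,o["opening"],o["time_s"])
for n in("scene","top"):
    c=camera(n); print(n,"tool",proj(c,P-.037*t),"world",proj(c,P+[0,0,.037]),"rep",proj(c,P))
    u=proj(c,P-.037*t).astype(int); print("x0",u[0]-22)
    h=cv2.cvtColor(c["pixels"],cv2.COLOR_RGB2HSV)
    for yy in range(u[1]-20,u[1]+22):
        print(yy,"".join("O" if 4<H<22 and S>130 and V>90 else "#" if V<60 else "+" if V<85 else "." if V<140 else "w" for H,S,V in h[yy,u[0]-22:u[0]+22].tolist()))
E
python3 tip.py
```

```text
[ 0.6161 -0.0559  0.1094] -0.004057795244399598 23.925
scene tool [276.5842 215.9783] world [279.1101 211.2419] rep [279.2594 218.4142]
x0 254
195 wwwwwwwwwww....++++..++++###++++++++++++++++
196 wwwwwwwwww.....++++++++++###++++++++++++++++
197 wwwwwwwww......++++++##+++##++++++++++++++++
198 ...wwwwww.....+++++++##++++#++++++++++++++++
199 .....wwww.....++++++++######++++++++++++++++
200 ..............+++++.++######++++++++++++++++
201 .............+++++..++######+++++...++++++++
202 ..............+++...++#####+++++.....+++++++
203 ..............++....+######++++...w..+++++++
204 ..............++....+######++++..ww....+++++
205 .............++....++######+++..wwwwww...+++
206 ...................+#######++...wwwwwwww....
207 ..................++######+++..wwwwwwwwwwww.
208 .................++#######++..wwwwwwwwwwwwww
209 ................++#######++..wwww..wwwwwwwww
210 ............++++++#######+..wwwww...wwwwwwww
211 .............++++########+..wwwww..wwwwwwwww
212 +...........+++#########+..wwwwwwwwwwwwwwwww
213 +++......++++##########+...wwwwwwwwwwwwwwwww
214 ++...+++++############
[... 2544 characters left out ...]
........++++##
190 .....................................++++###
191 .....................................+++#+##
192 ....................................++++#.##
193 .....................................+++#.##
194 ....................................++++..##
195 .....................................+++.+##
196 .....................................++++###
197 .....................................+++####
198 ....................................+++.####
199 ....................................+++.####
200 ....................................++######
201 ...................................+++.#####
202 ...................................++++#####
203 ..................................++++######
```

Call:
send_rows:
  series:
    - [[0,0,0],[0,40,30],1]
    - [[0,0,0],[0,80,70],1]
    - [[0,0,0],[0,110,70],1]
    - [[0,0,0],[0,110,70],1]
    - [[0,0,0],[0,110,70],1]
    - [[0,0,0],[0,110,70],1]

```text
time_s: 24.78
eef_pos: [0.6159, 0.0529, 0.1787]
eef_rot: [-0.217, 0.808, 0.529, -0.142]
wrist_force: [-0.5, 0.2, -0.4]
opening: 0.002
grasp_force: 0.0
```

```bash
sed -i 's/("scene","top")/("scene",)/' tip.py; python3 tip.py
```

```text
[0.6159 0.0529 0.1787] 0.0018536708433511343 24.775
scene tool [310.0803 203.1743] world [312.5539 198.3099] rep [312.1171 205.9736]
x0 288
183 ............................++++++++++++++++
184 ...........................+++++++++++++++++
185 .........................+++#+++++++++++++++
186 .........................++##+++++++++++++++
187 .........................++#++++++++++++++++
188 .........................++#++++++++++++++++
189 ........................++##++++++++++++++++
190 .......................+++##++++++++++++++++
191 .................+++...++##+++++++++++++++++
192 ...............++++++++++###++++++++++++++++
193 ...............++...++++####++++++++++++++++
194 ....................+++####+++++++++++++++++
195 +...................++#####+++++++++++++++++
196 ++.................++######+++++++++++++++++
197 ++++.............++#######++++++++++++++++++
198 ++++++........++++########++++++++++++++++++
199 +++++++++++++++#########++++++++++++++++++++
200 ++++++##################+..+++++++++++++++++
201 ..+++++#################+...++++++++++++++++
202 ...+++++###############+.
[... 397 characters left out ...]
..............
211 .+..www.++..++##.wwwwwwww...................
212 ...wwww..+..+##.wwwwwwwww...................
213 wwwwwwww...++#.wwwwwwwwww...................
214 OOOwwwwwww..++.wwwwwwwww....................
215 OOOwwwwwww..+.wwwwwwwwww....................
216 OOwwwwwwwww...wwwwwwwww.....................
217 wwwwwwwwwwww.wwwwwwwww......................
218 wwwwwwwwwwwwwwwwwwwwww......................
219 wwwwwwwwwwwOOOwwwwwww.......................
220 wwwwwwwwwwwOOOwwwwww........................
221 wwwwwwwwwwwwwwwwwwww........................
222 wwwwww....wwwwwwwww.........................
223 wwwww..++..wwwwwww..........................
224 wwwww.....wwwwwwww..........................
```

```bash
python3 - <<'E'
from h import *
c=camera("scene"); g=c["pixels"].max(2)
print("    "+" ".join("%3d"%x for x in range(298,324)))
for y in range(192,218): print(y," ".join("%3d"%v for v in g[y,298:324]))
E
```

```text
298 299 300 301 302 303 304 305 306 307 308 309 310 311 312 313 314 315 316 317 318 319 320 321 322 323
192  94  94  94  94  89  81  76  71  70  69  68  75  78  69  62  52  52  59  68  73  74  74  73  73  73  73
193  93  94  94  94  91  84  82  86  90  83  72  69  68  61  53  48  50  57  67  73  74  74  73  74  74  74
194  93  94  94  95  93  93  97 102 102  93  82  70  60  54  47  47  50  61  70  74  73  74  73  75  74  73
195  93  95  95  97  99 101 102 101  96  87  75  62  54  46  43  45  50  62  71  73  73  73  72  72  72  73
196  98  99 101 101 103 103  97  91  83  72  62  53  47  44  44  47  56  67  72  73  73  73  72  73  73  73
197 105 106 104  99  94  91  86  76  66  57  51  46  44  44  45  49  60  70  73  73  73  74  73  73  74  73
198  93  94  92  86  79  72  67  59  52  48  45  45  44  45  47  56  65  71  73  73  73  72  73  73  73  72
199  70  72  70  65  60  56  53  48  45  43  44  43  43  48  64  78  76  73  72  72  73  73  72  72  72  73
200  51  51  51  50  49  46  44  44  43  43  42  43  44  55  82 103  96  82  73  73  73  72  73  72  73  73
201  44  44  44  44  43 
[... 1111 characters left out ...]
 201 171 140 131 131 131 130 130 130 128 129 128 128
212  86  84  72  59  53  90 156 212 241 248 241 229 219 204 164 135 129 129 129 129 129 128 128 128 128 128
213  94  80  66  57  86 155 213 243 254 255 255 246 225 186 147 132 128 128 128 128 128 128 128 129 128 128
214 119  86  61  65 132 203 241 254 255 255 254 239 203 161 137 131 130 130 129 129 129 129 129 129 129 129
215 135 101  66  88 161 219 247 255 255 255 245 219 176 144 134 131 131 130 130 130 131 130 131 131 130 130
216 146 124 101 117 173 221 246 255 255 248 225 186 150 136 132 131 131 131 131 131 131 131 131 131 131 131
217 148 140 136 144 171 204 232 252 252 236 199 157 135 131 131 131 131 131 131 131 131 131 131 131 131 131
```

Call:
send_rows:
  series:
    - [[0,0,0],[13,-60,0],-1]
    - [[0,0,0],[13,-115,0],-1]
    - [[0,0,0],[13,-115,-30],-1]
    - [[0,0,0],[13,-115,-60],-1]
    - [[0,0,0],[13,-115,-100],-1]
    - [[0,0,0],[13,-115,-100],-1]
    - [[0,0,0],[1,-110,-123],-1]
    - [[0,0,0],[-10,-105,-146],-1]
    - [[0,0,0],[-10,-105,-146],-1]

```text
time_s: 26.0
eef_pos: [0.605, -0.0506, 0.0335]
eef_rot: [-0.218, 0.807, 0.529, -0.142]
wrist_force: [-0.8, -0.9, 0.2]
opening: 0.998
grasp_force: 0.0
```

```bash
python3 lm.py tray_grip tray; python3 - <<'E'
from h import *
c=camera("scene"); h=cv2.cvtColor(c["pixels"],cv2.COLOR_RGB2HSV); print("x0 250")
for yy in range(190,245):
    print(yy,"".join("O" if 4<H<22 and S>130 and V>90 else "#" if V<60 else "+" if V<85 else "." if V<140 else "w" for H,S,V in h[yy,250:315].tolist()))
E
```

```text
[ 0.605  -0.0506  0.0335] [-0.7797 -0.854   0.2275] 0.9976353497171838 26.0
scene tray_grip [(array([ 0.6035, -0.0559,  0.0615]), 0.94)]
scene tray [(array([ 0.5311, -0.0145, -0.0001]), 0.76), (array([0.5078, 0.3063, 0.0411]), 0.67)]
top tray_grip [(array([ 0.775 ,  0.1413, -0.0004]), 0.55), (array([ 0.5787,  0.1529, -0.0022]), 0.38)]
top tray []
x0 250
190 wwwwwwwww...++++.wwwwwww...........++++++++++.......+++++++++++++
191 wwwwwwwwww....++.wwwwwww...........+++++++++++++...++++++++++++++
192 wwwwwwwwwwwwww..wwwwwww...........+++++++++++++++++++++++++++++++
193 wwwwwwwwwwwwwwwwwwwwwww...........+++++++++++++++++++++++++++++++
194 wwwwwwwwwwwwwwwwwwwwwww..........++++++++++++++++++++++++++++++++
195 wwwwwwwwwwwwwwwwwwwwww...........++++++++++++++++++++++++++++++++
196 wwwwwwwwwwwwwwwwwwwwww...........++++++++++++++++++++++++++++++++
197 wwwwwwwwwwwwwwwwwwwwww.ww........++++++++++++++++++++++++++++++++
198 wwwwwwwwwwwwwwwwwwwwwwww.........++++++++++++++++++++++++++++++++
199 wwwwwwwwwwwwwwwwwwwwwww.........+++++++++++++++++++++++++++++++++
200 wwwwwwwwwwwwwwwwwwwwwww........+++++++++
[... 2405 characters left out ...]

235 ++...w...+++++..++#######+++++++++++++++++.....w.................
236 ++......+++#++.+++######+++++++++++++++++++......................
237 ++......++#+++++++######++++++++++++++++++.......................
238 ++......++#++.++#######++++++++++++++++++........................
239 +.......+++#+++########+..++++++++++++++.........................
240 ..........+++++########+...++++++++++++..........................
241 ..........++###########+++++..++++++++...........................
242 wwwwwww....++########++++++......++++............................
243 wwwwwwww.....+#####+++++++.......................................
244 www...wwww...+++###+.+++++.......................................
```

Call:
send_rows:
  series:
    - [[0,0,0],[-6,2.5,-12],-1]
    - [[0,0,0],[-12,5,-23],-1]
    - [[0,0,0],[-12,5,-23],-1]
    - [[0,0,0],[-12,5,-23],-0.2]
    - [[0,0,0],[-12,5,-23],-0.2]
    - [[0,0,0],[-12,5,-23],0.3]
    - [[0,0,0],[-12,5,-23],0.3]

```text
time_s: 27.22
eef_pos: [0.594, -0.0458, 0.0112]
eef_rot: [-0.217, 0.808, 0.53, -0.142]
wrist_force: [-1.8, 1.0, 4.9]
opening: 0.349
grasp_force: 2.4
```

```bash
python3 - <<'E'
from h import *
o=telemetry.get_obs();print(o["wrist_force"],o["torque"],o["grasp_force"],o["opening"])
c=camera("scene"); h=cv2.cvtColor(c["pixels"],cv2.COLOR_RGB2HSV); print("x0 255")
for yy in range(205,245):
    print(yy,"".join("O" if 4<H<22 and S>130 and V>90 else "#" if V<60 else "+" if V<85 else "." if V<140 else "w" for H,S,V in h[yy,255:305].tolist()))
E
```

```text
[-1.7687  1.0156  4.9051] [0.2104 0.5607 0.0258] 2.3790607595583424 0.34874762537928394
x0 255
205 wwwwwwwwwwwwwwwwwww...........wwwwwwwwwww....+++++
206 wwwwwwwwwwwwwwwwww.....+.......wwwwwwwwwwww....+++
207 wwwwwwwwwwwwwwwwww....++...++...wwwwwwwwwwwwww....
208 wwwwwwwwwwwwwwwwww...+++...+++..w.wwwwwwwwwwwwww..
209 wwwwwwwwwwwwwwwww....++++.++##+....wwwwwwwwwwwwwww
210 wwwwwwwwwwwwwwwww...+++++++++++..+.wwwwwwwwwwwwwww
211 wwwwwwwwwwwwwwww....+++++++..++...wwwwwwwwwwwwwwww
212 wwwwwwwwwwwwwwww...++++++#+++++.wwwwwwwwwwwwwwwwww
213 wwwwwwwwwwwwwwww...++++++#####+.wwwwwwwwwwwwwwwwww
214 wwwwwwwwwwwwwww....++++++######.OOOwwwwwwwwww..www
215 ....wwwwwwwwwww.....+++++#####+..OOwwwwwwwwwwwwwww
216 .......wwwwwww.....++++++#####+.wwwwwwwwwwwwwwwwww
217 .........www......+++++++####+.wwwwwwwwwwwwwwwwwww
218 ..................+++++++###+..wwwwwwwwwwwwwwwwwww
219 .................++++..++###+.wwwwwwwwwwwwwwOOOwww
220 .................++++..++####.wwwwwwwwwwwwwwwwwwww
221 ..................+++..+#####+wwwwwwwwwwwwwwwwwwww
222 .................+.+..++####+.wwwwwwwwwwwwwwwwwwww
223 ...........
[... 494 characters left out ...]
+#############+++++++....wwwwwwwwww.....
233 ....+++++++++++#########+.+++++++.....wwwwww......
234 ....++++++++++++########+..+++++++++....www.......
235 ....+++++++++.++#########+.+++++++++++............
236 ...++++++++++.+++######+#+++++++++++++............
237 ...++++++++++.++++####+++++++++++++++.............
238 ...+++++++#++.++++####++++++++++++++..............
239 ...+++++++++.++#######+++++++++++++...............
240 .....+++++++.++######+++++++++++++................
241 .....+++++++++#####++++++++++++++.................
242 ww....++++++++###++++++++++++++++.................
243 www.....+++++++++++++++++.+++++...................
244 .wwww...+++++++++++++++......++...................
```

Call:
send_rows:
  series:
    - [[0,0,0],[5.5,-2.4,10.4],0.3]
    - [[0,0,0],[5.5,-2.4,10.4],0.3]
    - [[0,0,0],[5.5,-2.4,10.4],0.3]

```text
time_s: 27.65
eef_pos: [0.6001, -0.0485, 0.0214]
eef_rot: [-0.217, 0.808, 0.53, -0.141]
wrist_force: [-1.8, -0.3, 4.2]
opening: 0.352
grasp_force: 1.9
```

```bash
python3 - <<'E'
from h import *
o=telemetry.get_obs();print(o["wrist_force"],o["torque"],o["grasp_force"],o["opening"],o["time_s"])
E
```

```text
[-1.8305 -0.2767  4.207 ] [0.2079 0.3602 0.0133] 1.8507985398173332 0.35223503972429626 27.65
```

Call:
send_rows:
  series:
    - [[0,0,0],[-8,3.4,5],0.3]
    - [[0,0,0],[-11,4.7,0],0.3]
    - [[0,0,0],[-11,4.7,0],0.3]

```text
time_s: 28.02
eef_pos: [0.5878, -0.0433, 0.0201]
eef_rot: [-0.217, 0.808, 0.53, -0.142]
wrist_force: [0.4, -0.5, -0.3]
opening: 0.354
grasp_force: 0.0
```

Call:
send_rows:
  series:
    - [[0,0,0],[0,0,0],0.6]
    - [[0,0,0],[0,0,0],0.6]
    - [[0,0,0],[0,0,0],1]
    - [[0,0,0],[0,0,0],1]
    - [[0,0,0],[0,0,0],1]

```text
time_s: 28.65
eef_pos: [0.589, -0.0438, 0.0208]
eef_rot: [-0.217, 0.808, 0.53, -0.141]
wrist_force: [2.4, -0.6, -0.5]
opening: 0.102
grasp_force: 59.2
```

```bash
python3 lm.py tray_grip tray_lip nut0
```

```text
[ 0.589  -0.0438  0.0208] [ 2.3691 -0.5782 -0.4582] 0.10158022607271987 28.65
scene tray_grip [(array([ 0.6096, -0.0549,  0.0613]), 0.72), (array([ 0.574 , -0.0085,  0.0041]), 0.22)]
scene tray_lip [(array([ 0.4857, -0.0033,  0.0066]), 0.7)]
scene nut0 [(array([0.535 , 0.0066, 0.0022]), 0.62), (array([ 0.5175, -0.0374,  0.0042]), 0.43), (array([ 0.5756, -0.0085,  0.0064]), 0.38)]
top tray_grip []
top tray_lip [(array([ 0.5587, -0.2892,  0.0023]), 0.16)]
top nut0 []
```

Call:
send_rows:
  series:
    - [[0,0,0],[0,0,3],1]
    - [[0,0,0],[0,0,8],1]
    - [[0,0,0],[0,0,18],1]
    - [[0,0,0],[0,0,35],1]
    - [[0,0,0],[0,0,55],1]
    - [[0,0,0],[0,0,80],1]
    - [[0,0,0],[0,0,105],1]
    - [[0,0,0],[0,0,130],1]
    - [[0,0,0],[0,0,150],1]
    - [[0,0,0],[0,0,150],1]

```text
time_s: 30.3
eef_pos: [0.5899, -0.044, 0.1735]
eef_rot: [-0.215, 0.808, 0.53, -0.14]
wrist_force: [-0.7, -0.6, -7.1]
opening: 0.105
grasp_force: 58.7
```

```bash
python3 lm.py tray_grip tray_lip nut0 tray
```

```text
[ 0.5899 -0.044   0.1735] [-0.6813 -0.5851 -7.1279] 0.10549757600403045 30.3
scene tray_grip [(array([ 0.6108, -0.0536,  0.216 ]), 0.63)]
scene tray_lip [(array([0.4834, 0.0008, 0.1572]), 0.59), (array([ 0.5588, -0.497 , -0.0008]), 0.4)]
scene nut0 [(array([ 0.5751, -0.0119,  0.1566]), 0.5), (array([ 0.517 , -0.0396,  0.1585]), 0.5), (array([0.5358, 0.0064, 0.1569]), 0.48), (array([ 0.5628, -0.2893, -0.0011]), 0.35)]
scene tray [(array([ 0.5396, -0.0182,  0.1533]), 0.84), (array([ 0.558 , -0.4929, -0.0017]), 0.37)]
top tray_grip []
top tray_lip []
top nut0 []
top tray []
```

Call:
send_rows:
  series:
    - [[0,0,5],[2,-6,0],1]
    - [[0,0,13],[4,-14,0],1]
    - [[0,0,22],[6,-24,0],1]
    - [[0,0,31],[8,-34,0],1]
    - [[0,0,40],[10,-44,0],1]
    - [[0,0,49],[12,-54,0],1]
    - [[0,0,58],[14,-64,0],1]
    - [[0,0,67],[17,-74,0],1]
    - [[0,0,76],[20,-84,0],1]
    - [[0,0,85],[22,-94,0],1]

```text
time_s: 32.05
eef_pos: [0.6101, -0.1368, 0.1701]
eef_rot: [-0.065, 0.235, 0.937, -0.25]
wrist_force: [0.3, -0.9, -7.2]
opening: 0.107
grasp_force: 58.7
```

Call:
send_rows:
  series:
    - [[0,0,6],[1,-4,0],1]
    - [[0,0,8],[1,-5,0],1]
    - [[0,0,8],[1,-5,0],1]
    - [[0,0,8],[1,-5,0],1]

```text
time_s: 32.55
eef_pos: [0.6116, -0.1425, 0.1706]
eef_rot: [-0.047, 0.173, 0.95, -0.255]
wrist_force: [-1.0, -0.1, -6.8]
opening: 0.109
grasp_force: 58.7
```

```bash
python3 lm.py tray_grip tray_lip can; python3 - <<'E'
from h import *
o=telemetry.get_obs(); q=o["eef_rot"]; r=R.from_quat([q[1],q[2],q[3],q[0]]); print(r.as_matrix(),o["q"])
E
```

```text
[ 0.6116 -0.1425  0.1706] [-1.0021 -0.116  -6.7564] 0.10899955376479144 32.55
scene tray_grip [(array([ 0.6215, -0.1232,  0.2117]), 0.78)]
scene tray_lip [(array([ 0.5783, -0.2558,  0.154 ]), 0.66), (array([0.584 , 0.1559, 0.0009]), 0.19)]
scene can [(array([ 0.5586, -0.2902, -0.0004]), 0.96)]
top tray_grip [(array([ 0.6214, -0.1188,  0.2106]), 0.7)]
top tray_lip [(array([ 0.5711, -0.2555,  0.1541]), 0.61)]
top can [(array([ 0.5589, -0.2888, -0.    ]), 0.91)]
[[-0.9366  0.3029 -0.1764]
 [ 0.3505  0.811  -0.4684]
 [ 0.0011 -0.5005 -0.8657]] [-0.1391  0.4604  1.3945 -0.5155  1.433  -1.2415]
```

```bash
python3 - <<'E'
from h import *
a=np.array([.94,-.34,0]);a/=np.linalg.norm(a); v=np.array([-.0369,-.1132,-.0166])
lip=np.array([.5747,-.2557,.154]); P=np.array([.6116,-.1425,.1706])
for th in range(0,86,5):
    L=lip+[-.003,.002,0]; L=L+[0,0,-.034*min(th/40,1)]
    print(th,(a*th).round(1),((L-R.from_rotvec(a*th,degrees=True).apply(v)-P)*1000).round(0))
E
```

```text
0 [ 0. -0.  0.] [-3.  2.  0.]
5 [ 4.7 -1.7  0. ] [-4.  0.  6.]
10 [ 9.4 -3.4  0. ] [-5. -2. 12.]
15 [14.1 -5.1  0. ] [-6. -6. 17.]
20 [18.8 -6.8  0. ] [ -7. -10.  23.]
25 [23.5 -8.5  0. ] [ -9. -15.  27.]
30 [ 28.2 -10.2   0. ] [-11. -21.  32.]
35 [ 32.9 -11.9   0. ] [-14. -27.  36.]
40 [ 37.6 -13.6   0. ] [-16. -34.  39.]
45 [ 42.3 -15.3   0. ] [-19. -42.  45.]
50 [ 47. -17.   0.] [-22. -50.  51.]
55 [ 51.7 -18.7   0. ] [-25. -59.  56.]
60 [ 56.4 -20.4   0. ] [-28. -67.  61.]
65 [ 61.1 -22.1   0. ] [-31. -77.  64.]
70 [ 65.8 -23.8   0. ] [-35. -86.  67.]
75 [ 70.5 -25.5   0. ] [-38. -96.  69.]
80 [ 75.2 -27.2   0. ] [ -42. -106.   69.]
85 [ 79.9 -28.9   0. ] [ -46. -116.   69.]
```

Call:
send_rows:
  series:
    - [[4.7,-1.7,0],[-4,0,6],1]
    - [[9.4,-3.4,0],[-5,-2,12],1]
    - [[14.1,-5.1,0],[-6,-6,17],1]
    - [[18.8,-6.8,0],[-7,-10,23],1]
    - [[23.5,-8.5,0],[-9,-15,27],1]
    - [[28.2,-10.2,0],[-11,-21,32],1]
    - [[28.2,-10.2,0],[-11,-21,32],1]

```text
time_s: 33.83
eef_pos: [0.5998, -0.1661, 0.2035]
eef_rot: [-0.003, 0.179, 0.984, -0.001]
wrist_force: [0.0, -0.1, -5.6]
opening: 0.109
grasp_force: 59.2
```

```bash
python3 lm.py tray_grip tray_lip nut0
```

```text
[ 0.5998 -0.1661  0.2035] [ 0.0029 -0.1296 -5.5544] 0.10908867615351467 33.825
scene tray_grip [(array([ 0.6022, -0.1661,  0.2496]), 0.73)]
scene tray_lip [(array([ 0.5673, -0.256 ,  0.1288]), 0.62), (array([ 0.5988, -0.2398,  0.1493]), 0.16)]
scene nut0 [(array([ 0.5951, -0.2376,  0.1475]), 0.63), (array([ 0.6142, -0.2046,  0.166 ]), 0.59), (array([ 0.5498, -0.2232,  0.1436]), 0.55)]
top tray_grip [(array([ 0.6024, -0.1642,  0.247 ]), 0.71), (array([0.5087, 0.3079, 0.0024]), 0.69), (array([ 0.5611, -0.2903, -0.0006]), 0.65)]
top tray_lip [(array([ 0.5691, -0.2533,  0.1292]), 0.67), (array([ 0.5888, -0.1474, -0.0051]), 0.53)]
top nut0 [(array([ 0.5979, -0.2484,  0.1442]), 0.53), (array([ 0.5837, -0.2732,  0.0884]), 0.5), (array([ 0.5519, -0.2241,  0.1374]), 0.45), (array([ 0.5439, -0.2614,  0.0894]), 0.44)]
```

Call:
send_rows:
  series:
    - [[4.7,-1.7,0],[-3,-6,4],1]
    - [[9.4,-3.4,0],[-5,-13,7],1]
    - [[14.1,-5.1,0],[-8,-21,13],1]
    - [[18.8,-6.8,0],[-11,-29,19],1]
    - [[23.5,-8.5,0],[-14,-38,24],1]
    - [[28.2,-10.2,0],[-17,-46,29],1]
    - [[32.9,-11.9,0],[-20,-56,32],1]
    - [[37.6,-13.6,0],[-24,-65,35],1]
    - [[37.6,-13.6,0],[-24,-65,35],1]
    - [[37.6,-13.6,0],[-24,-65,35],1]

```text
time_s: 35.48
eef_pos: [0.5769, -0.2285, 0.2379]
eef_rot: [0.054, 0.165, 0.926, 0.336]
wrist_force: [-0.2, 0.3, -3.1]
opening: 0.107
grasp_force: 59.8
```

```bash
python3 lm.py tray_grip tray_lip nut0
```

```text
[ 0.5769 -0.2285  0.2379] [-0.2214  0.2717 -3.1235] 0.10704450908111199 35.475
scene tray_grip [(array([ 0.568 , -0.2582,  0.2741]), 0.85)]
scene tray_lip [(array([ 0.5713, -0.2553,  0.1249]), 0.69)]
scene nut0 [(array([ 0.5582, -0.4951, -0.003 ]), 0.23)]
top tray_grip [(array([ 0.5675, -0.2534,  0.2697]), 0.7)]
top tray_lip [(array([ 0.5681, -0.2548,  0.1231]), 0.86), (array([0.7755, 0.1428, 0.0015]), 0.41)]
top nut0 [(array([ 0.5896, -0.1485, -0.0022]), 0.46)]
```

Call:
send_rows:
  series:
    - [[-4.7,1.7,0],[3,9,12],1]
    - [[-14.1,5.1,0],[10,28,10],1]
    - [[-23.5,8.5,0],[16,44,0],1]
    - [[-32.9,11.9,0],[21,58,-10],1]
    - [[-42.3,15.3,0],[26,70,-20],1]
    - [[-51.7,18.7,0],[29,80,-30],1]
    - [[-61.1,22.1,0],[31,87,-40],1]
    - [[-65.8,23.8,0],[32,88,-45],1]
    - [[-65.8,23.8,0],[32,88,-45],1]

```text
time_s: 37.0
eef_pos: [0.608, -0.1376, 0.1902]
eef_rot: [-0.048, 0.17, 0.951, -0.254]
wrist_force: [0.3, -0.5, -4.0]
opening: 0.111
grasp_force: 59.9
```

Call:
send_rows:
  series:
    - [[0,0,-8],[-2,10,0],1]
    - [[0,0,-18],[-4,20,0],1]
    - [[0,0,-28],[-6,30,0],1]
    - [[0,0,-38],[-8,42,0],1]
    - [[0,0,-48],[-10,54,0],1]
    - [[0,0,-58],[-12,66,0],1]
    - [[0,0,-68],[-14,76,0],1]
    - [[0,0,-78],[-16,84,0],1]
    - [[0,0,-87],[-18,92,0],1]
    - [[0,0,-93],[-20,97,0],1]

```text
time_s: 38.25
eef_pos: [0.5895, -0.0455, 0.194]
eef_rot: [-0.217, 0.81, 0.527, -0.139]
wrist_force: [-0.3, -0.3, -4.9]
opening: 0.109
grasp_force: 60.0
```

```bash
python3 lm.py tray_grip tray_lip tray nut0 wrench; python3 - <<'E'
from h import *
o=telemetry.get_obs(); q=o["eef_rot"]; r=R.from_quat([q[1],q[2],q[3],q[0]]); print(r.as_matrix())
E
```

```text
[ 0.5895 -0.0455  0.194 ] [-0.2548 -0.3194 -4.9313] 0.10921071765852801 38.25
scene tray_grip [(array([ 0.6091, -0.0561,  0.2365]), 0.79), (array([0.7744, 0.1398, 0.0002]), 0.55)]
scene tray_lip [(array([ 0.4867, -0.0029,  0.1792]), 0.98)]
scene tray [(array([ 0.5379, -0.0188,  0.1735]), 0.79), (array([0.5085, 0.3045, 0.0399]), 0.42)]
scene nut0 []
scene wrench [(array([ 0.5902, -0.1481,  0.0003]), 0.6)]
top tray_grip []
top tray_lip []
top tray [(array([0.509 , 0.3069, 0.0051]), 0.57)]
top nut0 []
top wrench [(array([ 0.5895, -0.1488, -0.0028]), 0.81)]
[[ 0.3979  0.7944 -0.4588]
 [ 0.9174 -0.344   0.2001]
 [ 0.0011 -0.5006 -0.8657]]
```

Call:
send_rows:
  series:
    - [[0,0,0],[0,1,-30],1]
    - [[0,0,0],[0,1,-70],1]
    - [[0,0,0],[0,1,-110],1]
    - [[0,0,0],[0,1,-140],1]
    - [[0,0,0],[0,1,-158],1]
    - [[0,0,0],[0,1,-166],1]
    - [[0,0,0],[0,1,-170],1]
    - [[0,0,0],[0,1,-172],1]
    - [[0,0,0],[0,1,-172],1]

```text
time_s: 39.98
eef_pos: [0.5891, -0.0427, 0.0215]
eef_rot: [-0.216, 0.808, 0.53, -0.141]
wrist_force: [0.6, 0.1, -2.9]
opening: 0.106
grasp_force: 59.9
```

```bash
python3 lm.py tray_grip tray_lip; python3 - <<'E'
from h import *
for n in("top","scene"):
    c=camera(n); print([(np.array(d["xyz"]),round(d["conf"],2)) for d in spotter.boxes_of("nut0",n)])
    h=cv2.cvtColor(c["pixels"],cv2.COLOR_RGB2HSV); u=proj(c,[.56,-.29,.05]).astype(int); print("x0",u[0]-34)
    for y in range(u[1]-32,u[1]+32): print(y,"".join("B" if 10<H<30 and S>60 and V>70 else "r" if (H<10 or H>170) and S>120 else "#" if V<60 else "." for H,S,V in h[y,u[0]-34:u[0]+34].tolist()))
E
```

```text
[ 0.5891 -0.0427  0.0215] [ 0.5761  0.1461 -2.9404] 0.10648752183324041 39.975
scene tray_grip [(array([ 0.6102, -0.0541,  0.0636]), 0.92), (array([ 0.5478,  0.4713, -0.0016]), 0.67)]
scene tray_lip [(array([0.4847, 0.0031, 0.0049]), 0.7)]
top tray_grip []
top tray_lip []
[]
x0 324
183 #####...............................................................
184 #####...............................................................
185 #####...........................rrrrrrrrrrr.........................
186 ####........................rrrrrrrrrrrrrrrrrrr.....................
187 ####......................rrrrrrr.......rrrrrrrrr...................
188 ###....................rrrrr................rrrrrrr.................
189 ###...................rrrr.....................rrrrrr...............
190 ###.................rrrr.........................rrrrr..............
191 ###................rrr.............................rrrrr............
192 ##...............rrrr................................rrrr...........
193 ##..............rrr...................................rrrr..........
194 #.........
[... 7878 characters left out ...]
rr.BBBBBBBBBBBBBBrrrrrrrrr.................
237 .....................rrrrrrrrrrrr.rrrrrrrrrrrrrrrr..................
238 .......................rrrrrrrrrrrrrrrrrrrrrrrrr....................
239 .........................rrrrrrrrrrrrrrrrrrrr.......................
240 ............................rrrrrrrrrrrrrrr.........................
241 .................................rrrrrrrrrrr........................
242 .................................rrrrrrrrrrrrrrrrrrrrr.........rrrrr
243 .................................rrrrrrrrrrrrrrrrrrrrrrrrrrrrrrrrrrr
244 ..................................rrrrrrrrrrrrrrrrrrrrrrrrrrrrrrrrrr
245 .................................rrrrrrrrrrrrrrrrrrrrrrrrrrrrrrrrrrr
```

```bash
python3 - <<'E'
from h import *
c=camera("top"); im=c["pixels"].astype(int); print("x0 336 top can: red-blue in tens of 8")
d=im[:,:,0]-im[:,:,2]
for y in range(188,240): print(y,"".join("%x"%min(15,max(0,v//6)) for v in d[y,334:390]))
c=camera("scene"); d=c["pixels"].astype(int); d=d[:,:,0]-d[:,:,2]; print("scene tray x0 270")
for y in range(198,236): print(y,"".join("%x"%min(15,max(0,v//6)) for v in d[y,270:316]))
E
```

```text
x0 336 top can: red-blue in tens of 8
188 000000000000afffe9410000000000002378bffff900000000000000
189 000000000019ffe60000000000000000000017aefff9000000000000
190 0000000006ffe600000000000000000000000026bfff900000000000
191 000000009ffa000000000000000000000000000027bffd5000000000
192 0000000aff600000000000000000000000000000004bfff500000000
193 000000afe400000000000000000000000000000000017dff80000000
194 00000afd00000000000000000000000000000000000007dff9000000
195 00007fe1000000000000000000000000000000000000004bff600000
196 0006ff000000000000000000000000000000000000000005eff10000
197 000ff60000000000000000000000000000000000000000008efa0000
198 008f600000000000000000000000000000000000000000002affa000
199 01ff00000000000000000000000000000000000000000000039ff100
200 08f800000000000000000000000000000000000000000000003bf900
201 1ff0000000000000000000000000000000000000000000000008ff10
202 7f40000000000000000000000000000000000000000000000004cf90
203 ff000000000000000000000000000000000000000000000000008ff1
204 f7000000000000000000000000000000000000000000000000004df9
205 f20000000000000000000
[... 3365 characters left out ...]
0000000110000000000111011000000000000
223 0000000000026862110000000001110011100000000000
224 000000000029fff9420000000001111111000000000000
225 00000000004dffffc53211100001101111000000000000
226 000000000029ffffffd952100011111000000000000000
227 0000000000028fffffffd5210111111100000000000000
228 00000000000004affffff9411101011000000000000000
229 0000000000000149dfffff842111011000000000000000
230 000000000000001359bdfff83111010000000000000000
231 000000000000000112469dfc5210100000000000000000
232 0000000000000000011135885211000000000000000000
233 0000000000000000000011221111000000000000000000
234 0000000000000000000000000000000000000000000000
235 0000000000000000000000000000000000000000000000
```

```bash
python3 - <<'E'
from h import *
a=cv2.imread("pics/top0.png"); a=cv2.resize(a,(560,420),interpolation=cv2.INTER_AREA).astype(int); d=a[:,:,2]-a[:,:,0]
print("nuts in initial tray, R-B max",d[205:250,245:272].max())
c=camera("top"); g=c["pixels"].max(2).astype(int)
for y in range(188,240,1): print(y,"".join("%x"%(v//16) for v in g[y,334:390]))
im=c["pixels"].astype(int); d=im[:,:,0]-im[:,:,2]
ref=cv2.imread("pics/top0.png"); ref=cv2.resize(ref,(560,420),interpolation=cv2.INTER_AREA).astype(int); dr=ref[:,:,2]-ref[:,:,0]
m=((d>20)&(cv2.dilate(dr.astype(np.float32),np.ones((7,7)))<20)).astype(np.uint8)
n,l,s,ce=cv2.connectedComponentsWithStats(m); print([(ce[i].round(),s[i,4]) for i in range(1,n) if s[i,4]>6])
E
```

```text
nuts in initial tray, R-B max 130
188 5555555555558aa765444455555454554445579aa755555555555555
189 555555555558a9754555555555555555555544578aa8555555555555
190 5555555556a97554555555555555555555555544578a755555555555
191 555555558a8645555555555555455555555555554457a86455555555
192 55555557a8545555555555555555555555555555554579a755555555
193 5555558a755555555555555555555555555555555554469a85555555
194 555558a75555555555555555555555555555555555554567a8555555
195 55556a7555555555555555555555555555555555555555459a755555
196 5557a855555555555545455555555555555555555555555469b65545
197 555a9555555555555555555555555555555555555555455546a85555
198 557a65555555555555555555555555555555555555555555447a7555
199 56a8555545555555555555555545555555555555555555555457a655
200 56b5555555555555455555555555555554555555555555455445a855
201 5a745555555555555555555555555555555554555455555555547a55
202 7b655555555555555555545555555555555555555555555555545a85
203 875555555555555555455555555555555555555555555555555557a5
204 a65555555555555555555555555555555555555555555555555545a7
205 b655555555555555555545555
[... 1444 characters left out ...]
a655555555555555555555555555555555555555555555a9655
230 754469855555555555555555555555555555555555555555549a6554
231 675447a8555555555555555555555455555555555555555558a65555
232 5985347a75555555555554555555555555545555555555557a855555
233 57a64248a965555555555555555555555555555555555557a9555555
234 458754347aa755555555555555555555555554545555557a96555555
235 5556554447aa6555555555555555555555555555555469a865555555
236 555565553479a8755555555555555555555555555558a97555555555
237 5545568554468aa8655555545555555555555555589a865555555555
238 5555557a7543468aa86555455555555555555557aa86555555555555
239 55555557985544568aa8865555555555555567aa9875555555555555
[(array([169., 216.]), np.int32(821))]
```

Call:
send_rows:
  series:
    - [[0,0,0],[0,0,-1],1]
    - [[0,0,0],[0,0,-2],1]
    - [[0,0,0],[0,0,-2],1]

```text
time_s: 41.0
eef_pos: [0.5889, -0.0427, 0.0207]
eef_rot: [-0.217, 0.808, 0.53, -0.142]
wrist_force: [-1.1, -0.8, 8.0]
opening: 0.108
grasp_force: 61.5
```

Contact with the bench (8 N). Next I open gently and back out along the flange slope.

Call:
send_rows:
  series:
    - [[0,0,0],[0,0,0],0.5]
    - [[0,0,0],[0,0,0],0.4]
    - [[0,0,0],[0,0,0],0.4]
    - [[0,0,0],[9,-4,17],0.4]
    - [[0,0,0],[23,-10,43],0.4]
    - [[0,0,0],[46,-20,87],0.4]
    - [[0,0,0],[46,-20,140],0.4]
    - [[0,0,0],[30,20,190],0.4]
    - [[0,0,0],[0,70,220],0.4]
    - [[0,0,0],[-50,120,220],0.4]

```text
time_s: 42.25
eef_pos: [0.5497, 0.0684, 0.2424]
eef_rot: [-0.214, 0.808, 0.53, -0.139]
wrist_force: [-0.3, 0.2, 1.2]
opening: 0.298
grasp_force: 0.0
```

Call:
send_rows:
  series:
    - [[0,0,0],[-60,60,0],0.4]
    - [[0,0,0],[-120,120,0],0.4]
    - [[0,0,0],[-180,170,0],0.4]
    - [[0,0,0],[-220,200,0],0.4]
    - [[0,0,0],[-220,200,0],0.4]
    - [[0,0,0],[-220,200,0],0.4]
    - [[0,0,0],[-220,200,0],0.4]

```text
time_s: 43.12
eef_pos: [0.3292, 0.2674, 0.2392]
eef_rot: [-0.216, 0.808, 0.53, -0.141]
wrist_force: [-0.3, -0.8, -0.4]
opening: 0.302
grasp_force: 0.0
```

```bash
python3 lm.py tray_grip tray_lip tray lid can nut0 socket wrench filter carton spray fluid; python3 - <<'E'
from h import *
for n in("top","scene"):
    c=camera(n); print(n,"nut",[(np.array(d["xyz"]),round(d["conf"],2)) for d in spotter.boxes_of("nut0",n)])
    im=c["pixels"].astype(int); d=im[:,:,0]-im[:,:,2]
    ref=cv2.imread(f"pics/{n}0.png"); ref=cv2.resize(ref,(560,420),interpolation=cv2.INTER_AREA).astype(int); dr=ref[:,:,2]-ref[:,:,0]
    m=((d>20)&(cv2.dilate(dr.astype(np.float32),np.ones((7,7)))<20)).astype(np.uint8)
    k,l,s,ce=cv2.connectedComponentsWithStats(m); print([(ce[i].round(),s[i,4]) for i in range(1,k) if s[i,4]>4])
    u=proj(c,[.56,-.29,.05]).astype(int); print("can interior max R-B",d[u[1]-12:u[1]+8,u[0]-12:u[0]+12].max(), "rgb",im[u[1]-5,u[0]-3:u[0]+4,:].tolist())
E
```

```text
[0.3292 0.2674 0.2392] [-0.3094 -0.7737 -0.3731] 0.30182654323003244 43.125
scene tray_grip [(array([ 0.6082, -0.0531,  0.0584]), 0.88)]
scene tray_lip [(array([0.4812, 0.0023, 0.0055]), 0.57)]
scene tray [(array([ 0.536 , -0.0172, -0.0001]), 0.93), (array([0.503 , 0.3073, 0.0375]), 0.44)]
scene lid [(array([ 0.4025, -0.6184, -0.0012]), 0.93), (array([0.5124, 0.3042, 0.0016]), 0.66), (array([ 0.3107, -0.3633,  0.0007]), 0.57)]
scene can [(array([ 0.5605, -0.2901, -0.0005]), 0.82), (array([0.5827, 0.1528, 0.002 ]), 0.52)]
scene nut0 [(array([ 0.5617, -0.2907, -0.0017]), 0.51)]
scene socket [(array([0.5816, 0.1557, 0.0019]), 0.43)]
scene wrench [(array([ 0.5897, -0.1506,  0.0006]), 0.55), (array([0.4849, 0.0011, 0.0059]), 0.19)]
scene filter [(array([0.7754, 0.1425, 0.0016]), 0.84)]
scene carton [(array([0.7935, 0.0066, 0.0015]), 0.93)]
scene spray []
scene fluid [(array([0.547 , 0.4727, 0.    ]), 0.79)]
top tray_grip [(array([ 0.6148, -0.0524,  0.0609]), 0.85), (array([ 0.5894, -0.1483, -0.0026]), 0.65)]
top tray_lip [(array([0.4801, 0.004 , 0.0031]), 0.57)]
top tray [(array([ 0.5327,
[... 727 characters left out ...]
 0.9), (array([ 0.5349, -0.0179,  0.0025]), 0.52)]
top nut []
[(array([167., 239.]), np.int32(175)), (array([185., 231.]), np.int32(494))]
can interior max R-B 4 rgb [[85, 85, 89], [85, 81, 86], [81, 83, 86], [84, 84, 86], [84, 87, 88], [85, 87, 88], [88, 86, 89]]
scene nut [(array([ 0.5874, -0.1504,  0.0066]), 0.7), (array([0.8139, 0.0076, 0.0694]), 0.69)]
[(array([409.,  12.]), np.int32(219)), (array([461.,  31.]), np.int32(120)), (array([481.,  35.]), np.int32(131)), (array([455.,  70.]), np.int32(547)), (array([381., 217.]), np.int32(1492))]
can interior max R-B 111 rgb [[119, 122, 128], [119, 123, 128], [119, 123, 128], [120, 123, 129], [121, 123, 129], [121, 123, 128], [121, 123, 129]]
```

```bash
python3 -c "
from bench import ctrl
print(ctrl.hand_in())"
```

```text
the job is handed in; nothing more can be done
None
```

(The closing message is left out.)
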